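# Fit the bottle into the crowded delivery case and snap it shut

### The job

Get the delivery case ready to go: put the white stoneware bottle upright on the floor of the case with the three metal tins, gently nudging the tins aside to make room, as no gap is wide enough yet; the tins stay flat in the case. Set the bottle down rather than dropping it, then swing the clear lid fully shut, and once it is shut press down both snap tabs on its front edge until they lie flush. Leave the other things on the counter where they are.

Things in the scene. Friction and masses are not known exactly. Their poses are not given: they have to be found in the camera images.
- case: grey open delivery case fixed to the counter, outside 136 (x) by 270 (y) by 105 mm high, walls and floor 5 mm, so inside 126 by 260 mm and 100 mm deep. Origin at the centre of its underside; z up; its x points away from the robot to the hinge side, its y along the row of tins (inside from -130 to +130 mm).
- tin_narrow: bare metal tin, a rectangular block standing loose on the case's floor, 50 mm along the case's y, 110 mm along the case's x, 50 mm tall, about 0.3 kg, origin at the centre of its underside, axes along the case's axes at the start. It slides along the case's y when pushed sideways low down; pushed near its top edge it can rock.
- tin_middle: bare metal tin, a rectangular block standing loose on the case's floor, 58 mm along the case's y, 110 mm along the case's x, 50 mm tall, about 0.3 kg, origin at the centre of its underside, axes along the case's axes at the start. It slides along the case's y when pushed sideways low down; pushed near its top edge it can rock.
- tin_wide: bare metal tin, a rectangular block standing loose on the case's floor, 66 mm along the case's y, 110 mm along the case's x, 50 mm tall, about 0.3 kg, origin at the centre of its underside, axes along the case's axes at the start. It slides along the case's y when pushed sideways low down; pushed near its top edge it can rock.
- bottle: squat white stoneware bottle standing upright on the counter, 95 mm tall, about 0.25 kg: round body 57 mm across up to 46 mm height, shoulder narrowing to a straight round neck 32 mm across from 62 mm to the flat top at 95 mm. Origin at the centre of its underside, z up along its axis. It is the only one with a narrow neck. The three tins stand in one row and leave one gap of about 32 to 52 mm in it; in all the row has 86 mm of slack (29 mm with the bottle in).
- lid (a joint): angle of the case's lid, rad: 0 shut, 1.65 to 1.92 (standing open) at the start, at most 1.95. The lid is a clear plate 6 mm thick, 138 mm from hinge to free edge and 274 mm along the case's y, with a grey frame. Its stiff hinge keeps it wherever it is left, so it must be pushed all the way down; about 3 N at its free half moves it.
- lid_hinge (a point): middle of the hinge line, at the underside of the lid, on the case's far rim: 68 mm along the case's x and 105 mm above the case's underside. The line runs along the case's y.
- lid_edge (a point): middle of the lid's free edge on its outer (upper) face: 138 mm from the hinge line. Shut, it lies over the case's near rim, 111 mm above the case's underside. The outer face between the tabs is bare.
- tab_a (a joint): angle of the snap tab at the case's +y end of the lid's free edge, rad: 0 as it starts, sticking up 0.5 rad (29 degrees) from the lid's plane; 0.5 pressed flush with the lid. Stays where it is left; about 4 N pressed down at its outer end moves it.
- tab_b (a joint): the same for the snap tab at the case's -y end.
- tab_a_press (a point): where to press tab_a: on its upper face, 28 mm out from its hinge. The tab is a grey plate 38 mm long, 42 mm wide (along the case's y) and 5 mm thick, hinged on the lid's free edge 80 mm from the lid's middle, pointing out away from the lid. With lid shut the point is about 124 mm above the case's underside, and about 111 mm once the tab is flush.
- tab_b_press (a point): the same for tab_b, 80 mm to the other (-y) side of the lid's middle.
- jar: bystander: wide white stoneware jar without a neck, 68 mm across, 62 mm tall, origin at the centre of its underside; leave it.
- cup_near: bystander: empty kraft cup, 80 mm across, 95 mm tall, origin at the centre of its underside; leave it.
- cup_left: bystander: another such cup; leave it.
- spoon: bystander: wooden spoon lying flat, 200 mm long along its x, origin under its middle; leave it.
- carton: bystander: kraft carton 130 by 100 by 60 mm, origin at the centre of its underside; leave it.
- saucer: bystander: white saucer, 130 mm across, 16 mm high, origin at the centre of its underside; leave it.
Things that resemble listed ones, but are neither listed nor needed, are in the scene too. What is shaped like the bottle but blue or green is not meant.

How it is judged:
On the way, in this order (a step that is already met when the one before it is completed fails the run):
1. the bottle stands on the case's floor among the tins, released, and the tins are flat on the floor (z of bottle in the frame of case between 0 and 0.012 m and x of bottle in the frame of case between -0.063 and 0.063 m and y of bottle in the frame of case between -0.13 and 0.13 m and angle between each of bottle, tin_narrow, tin_middle, tin_wide's own z axis and vertical below 0.12 rad and z of each of tin_narrow, tin_middle, tin_wide in the frame of case below 0.012 m and x of tin_narrow in the frame of case between -0.063 and 0.063 m and y of tin_narrow in the frame of case between -0.13 and 0.13 m and x of tin_middle in the frame of case between -0.063 and 0.063 m and y of tin_middle in the frame of case between -0.13 and 0.13 m and x of tin_wide in the frame of case between -0.063 and 0.063 m and y of tin_wide in the frame of case between -0.13 and 0.13 m and contact force between the fingers and bottle below 0.3 N), for 0.2 s.
2. the lid is shut (value of joint lid below 0.04 rad), for 0.2 s.
3. both snap tabs are pressed flush (value of joint lid below 0.04 rad and value of joint each of tab_a, tab_b above 0.4 rad), for 0.2 s.
At the end, for the whole second after the job is handed in: The bottle and all three tins stand on the case's floor (within 7 mm of it, tilted less than 0.12 rad, between the walls), at rest; the lid is shut (below 0.04 rad) and both tabs are down (above 0.4 of 0.5 rad) (all of step 1 and all of step 3 and linear speed of bottle below 0.02 m/s); the robot touches nothing.
It fails at once if a tin is pushed hard (over 40 N) or tipped over (0.4 rad) (contact force between any of the arm, the fingers and tin_narrow above 40 N or contact force between any of the arm, the fingers and tin_middle above 40 N or contact force between any of the arm, the fingers and tin_wide above 40 N or angle between any of tin_narrow, tin_middle, tin_wide's own z axis and vertical above 0.4 rad).
It fails at once if the bottle is tipped over or dropped into the case (strikes case or tin with over 100 N) (angle between bottle's own z axis and vertical above 0.8 rad or contact force between bottle and case above 100 N or contact force between bottle and tin_narrow above 100 N or contact force between bottle and tin_middle above 100 N or contact force between bottle and tin_wide above 100 N).
It fails at once if a snap tab is pressed while the lid is open ((value of joint lid above 0.15 rad and value of joint tab_a above 0.4 rad) or (value of joint lid above 0.15 rad and value of joint tab_b above 0.4 rad)).
It fails at once if a bystander is moved by more than 40 mm (distance of any of jar, cup_near, cup_left, spoon, carton, saucer from where it was at the start of the episode above 0.04 m).
It also fails if it takes over 72 s, if anything falls off the work surface, if the arm or the gripper's body presses on something with over 40 N, if the wrist force passes 120 N, or if a joint passes its speed limit or range.

### The arm

A 6-joint arm with a two-finger parallel gripper is mounted at the origin on the work surface. World frame = base frame: x ahead of the robot, y to its left, z up, the work surface at z = 0. Lengths are in m, angles in rad, forces in N, time in s.
With the tool pointing down it reaches from about 0.35 to 0.975 m from the base axis. Payload 4.9 kg.
Tool frame: the origin (TCP) lies on the mounting face of the last link; the fingertips stand 173 mm ahead of it and the grasp point (between the pads) lies 155 mm ahead of it; z points along the fingers, y is the direction in which the jaws open and shut (so a half turn about z gives the same grasp; the last joint's range is limited). The gripper opens to 85 mm and grips with 20 to 120 N. Pads are 22 mm wide; open, the fingers measure 114 mm over their backs; the gripper's body (76 mm by 85 mm) begins 54 mm behind the grasp point. The pads swing forward as they close: fully open they stand 13 mm farther back than shut.
Start: joints at [-1.463, 0.053, 1.613, -0, 1.476, -0.119], TCP at [0.141, -0.609, 0.405] pointing down, gripper open.
Joint ranges: [-3.01, 3.01], [-1.01, 2.22], [0.06, 2.58], [-1.02, 4.17], [0.09, 2.62], [-3.14, 3.14]. Speed limits (rad/s): [2.57, 2.57, 3.14, 3.14, 3.14, 3.14].

### API

Orientations are given as a rotation vector (axis times angle).
In Python, from station import ctrl gives the robot as it stands. The module is installed in compiled form; this text tells all that it offers.
- The arm moves only by the tool jog_arm, never from a script. Its argument "steps" is a list of rows, each a list of 2 entries, a list of its own where there are three numbers: the shift along the tool's x, y, z in cm, then the turn, a rotation vector about the tool's x, y, z in degrees. In form: [[[tx, ty, tz], [rx, ry, rz]], ...]. A call has 1 to 8 rows; each row shifts and turns the pose as measured when the row begins, along the tool's axes as they then stand; what a row does not reach is not made up. A row lasts 1/10 s, in which the tool goes at most 50 mm and 8.59 degrees, less where a joint would pass 70% of its speed; a pose out of reach is approached as far as the arm can. A call is refused whole if a number of a shift passes 5 or a number of a turn 8.59, either way. A call with a gripper value outside its range is refused whole. "fingers" is the gripper command: -1 is shut, 1 is fully open, values between are in proportion, set as the call begins (left out, the last holds). The fingers move at their own pace and stop on an object; "grip_force" is the grip in N (left out, the last holds). Time passes only in rows, so rows that do not move let the fingers close. It gives the time, the measured TCP pose, the force and the opening at its end, in the units of the state.
- ctrl.get_obs(): the state, without advancing time (a new reading comes with each control period).
- ctrl.get_image(name): name is "scene" or "top" or "wrist"; returns the picture (480x640x3 uint8, red, green, blue); there is no depth.
- ctrl.camera_info(name): a dict with "K" (3x3 intrinsics, pixels), "dist_coeffs" ([k1, k2, p1, p2, k3] as OpenCV has them; the pictures are not rectified), "camera_from_world" (4x4, takes a point from world to camera coordinates). Camera axes: x right, y up, looking along -z (the intrinsics and any distortion apply to the point x, -y, -z); pixel columns grow to the right and rows downward; lengths in m; the calibration is good to about 2 mm. A picture is of the moment at which its call begins: read the wrist's pose just before it. camera_info takes no time and is no camera call; for the wrist camera it gives the pose at the moment of the call.
- ctrl.finish_job(): hands the job in, once; it reports no verdict.
The state is a dict: "t": time; "q": joint angles; "dq": joint speeds; "effort": joint torques, N m; "tool_pos": TCP position; "tool_rot": TCP orientation; "contact_force": force on the tool from outside, world axes, zero at the start; "wrist_torque": the same for the moment, N m; "opening": finger opening in m.
Only numpy, scipy, OpenCV 4.12 (cv2) and the standard library are available. Lean on these libraries where they do the work, as an engineer would, in place of code of your own. Each camera call takes 0.05 s, during which the arm holds its last target.

## Working session

There is one attempt and no reset: what is moved stays moved. The work goes in short steps, Python scripts to look and compute and a tool call to move; the robot and the scene stay as the last step left them, time stands still between calls to the robot, and variables do not carry over. Pictures are saved under pics/ and viewed, and the job is handed in when it is done.

Besides the shell and the picture viewer there is one more tool, called after "Request:" as name(argument=value, ...) on one line, values as JSON. jog_arm: Moves the arm, as the interface text tells. Its arguments: {"type":"object","properties":{"steps":{"type":"array","items":{"type":"array"}},"fingers":{"type":"number"},"grip_force":{"type":"number"}},"required":["steps"]}

```bash
mkdir -p pics; ls; cat > look.py <<'E'
import cv2,numpy as np,json,sys
from station import ctrl
def snap(name,fn):
    info=ctrl.camera_info(name); im=ctrl.get_image(name)
    cv2.imwrite(f'pics/{fn}.png',cv2.cvtColor(im,cv2.COLOR_RGB2BGR))
    json.dump({k:np.array(v).tolist() for k,v in info.items()},open(f'pics/{fn}.json','w'))
def cam(fn):
    d=json.load(open(f'pics/{fn}.json')); return np.array(d['K']),np.array(d['dist_coeffs']),np.array(d['camera_from_world'])
def ray(fn,u,v):
    K,D,T=cam(fn); p=cv2.undistortPoints(np.array([[[u,v]]],float),K,D)[0,0]
    R=T[:3,:3]; o=-R.T@T[:3,3]; d=R.T@np.array([p[0],-p[1],-1]); return o,d/np.linalg.norm(d)
def atz(fn,u,v,z):
    o,d=ray(fn,u,v); return o+d*(z-o[2])/d[2]
def tri(obs):
    A=np.zeros((3,3));b=np.zeros(3);rs=[ray(*o) for o in obs]
    for o,d in rs:
        P=np.eye(3)-np.outer(d,d);A+=P;b+=P@o
    x=np.linalg.solve(A,b); return x,[float(np.linalg.norm((np.eye(3)-np.outer(d,d))@(x-o))) for o,d in rs]
def proj(fn,X):
    K,D,T=cam(fn); c=(T[:3,:3]@np.array(X,float).reshape(-1,3).T).T+T[:3,3]
    c=c*[1,-1,-1]; return cv2.projectPoints(c,np.zeros(3),np.zeros(3),K,D)[0][:,0]
def crop(fn,x0,y0,x1,y1,s,out):
    im=cv2.imread(f'pics/{fn}.png'); cv2.imwrite(f'pics/{out}.png',cv2.resize(im[y0:y1,x0:x1],None,fx=s,fy=s,interpolation=cv2.INTER_CUBIC))
E
python3 - <<'E'
from look import *
for n in ['scene','top','wrist']: snap(n,n+'0')
np.set_printoptions(precision=4,suppress=True)
for n in ['scene0','top0','wrist0']: K,D,T=cam(n); print(K[0,0],D,(-T[:3,:3].T@T[:3,3]),T[:3,:3])
print(ctrl.get_obs())
E
```

```text
pics
550.3463351880475 [-0.169  0.     0.     0.     0.   ] [1.5379 0.4051 1.1538] [[-0.3869  0.922   0.0162]
 [-0.6432 -0.2824  0.7117]
 [ 0.6607  0.2649  0.7023]]
463.5324380593881 [-0.0816  0.      0.      0.      0.    ] [0.4299 0.0041 1.4407] [[-0.0171 -0.9998  0.0062]
 [ 0.9961 -0.0165  0.0866]
 [-0.0865  0.0077  0.9962]]
366.91091807955763 [-0.0291  0.      0.      0.      0.    ] [ 0.2194 -0.5898  0.3724] [[ 0.2263 -0.9741 -0.0028]
 [ 0.9239  0.2155 -0.316 ]
 [ 0.3084  0.0689  0.9487]]
{'t': 0.15, 'q': array([-1.463 ,  0.0532,  1.614 ,  0.    ,  1.476 , -0.119 ]), 'dq': array([-0.0016, -0.0025, -0.0037,  0.0005,  0.0002, -0.0003]), 'effort': array([  0.0002, -39.4243, -37.0721,  -0.0002,   0.0047,  -0.    ]), 'tool_pos': array([ 0.1405, -0.6088,  0.4037]), 'tool_rot': array([-3.1198, -0.3554, -0.0001]), 'contact_force': array([ 0.0913, -0.808 ,  0.7011]), 'wrist_torque': array([-0.016 ,  0.0528, -0.0091]), 'opening': 0.08542186604816497}
```

View pics/scene0.png

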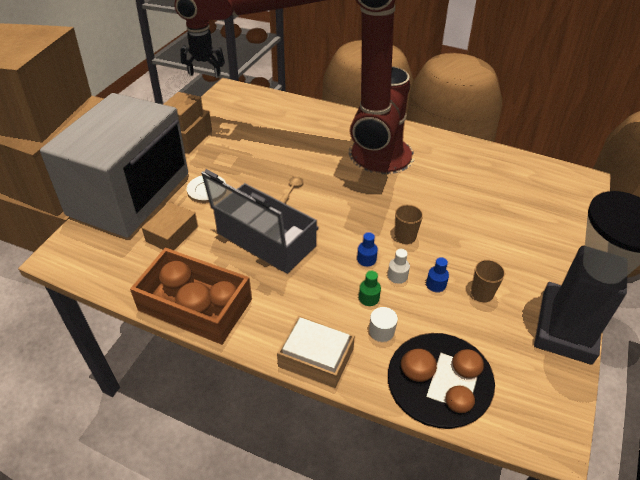

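View pics/top0.png

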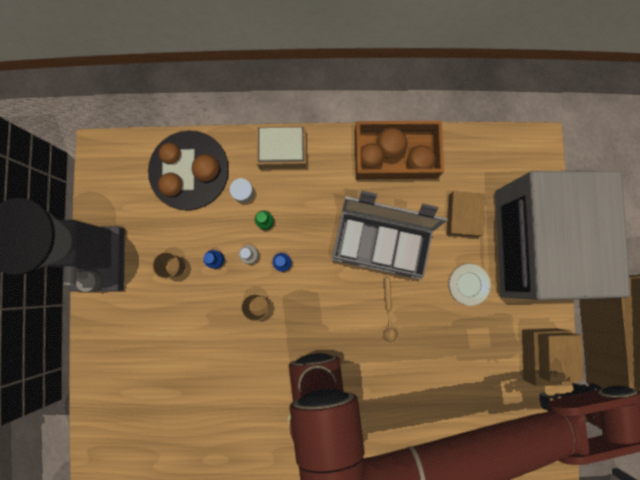

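View pics/wrist0.png

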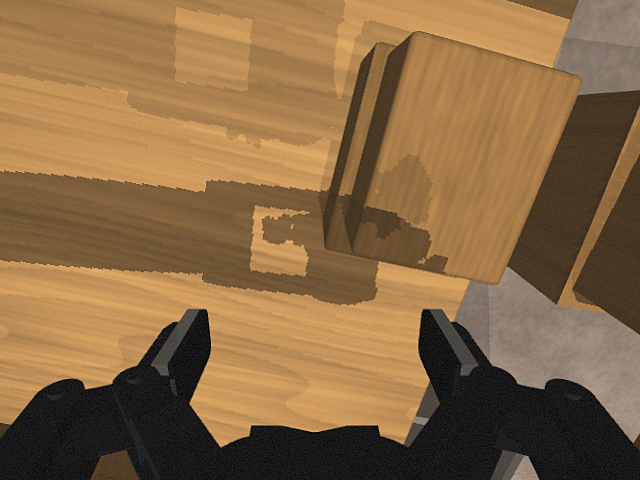

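The white necked bottle is at scene (400,265) and top (248,255). Similar things are two blue bottles at top (214,259) and (282,262), a green one at (264,219), and the neckless white jar at (240,189). Only the first is white with a neck. The case is at top (385,240) with its lid open on the far side. I'll enlarge both.

```bash
python3 - <<'E'
from look import *
crop('top0',190,170,310,330,5,'c_top_b') if 0 else crop('top0',180,200,320,290,5,'c_top_b')
crop('top0',320,180,460,285,5.7,'c_top_c')
crop('scene0',340,220,460,310,6,'c_sc_b')
crop('scene0',190,165,330,270,5.7,'c_sc_c')
E
```

```text
(no output)
```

View pics/c_top_b.png

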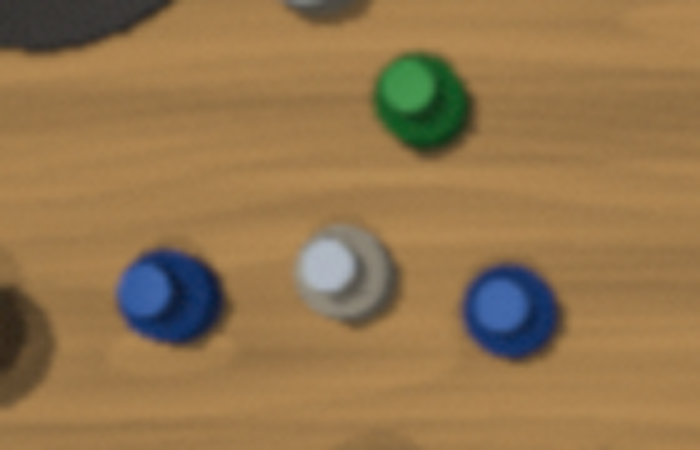

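View pics/c_top_c.png

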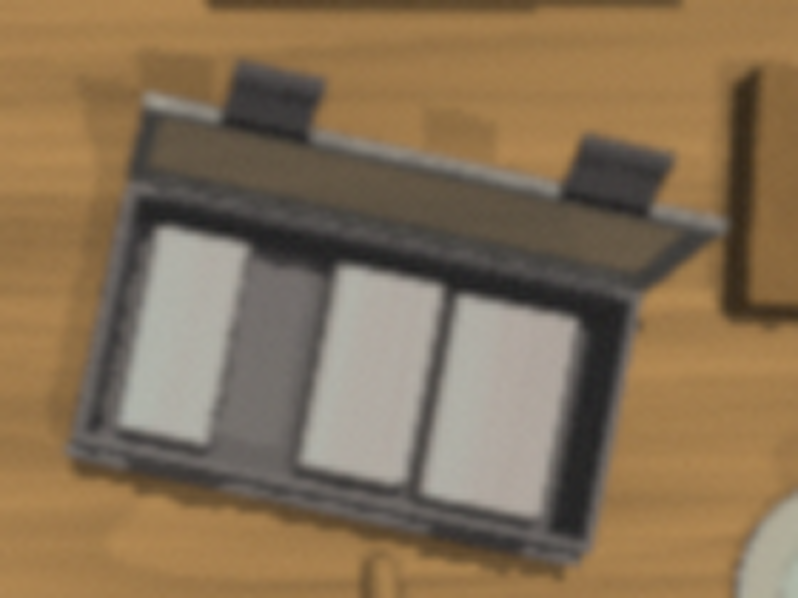

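View pics/c_sc_b.png

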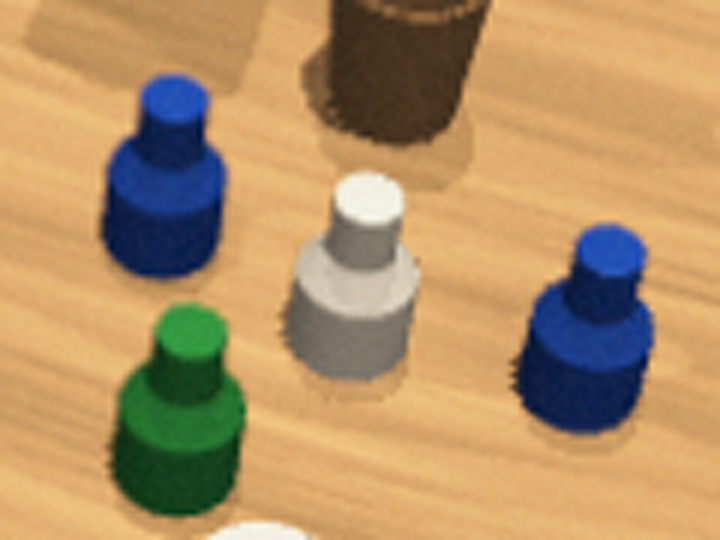

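View pics/c_sc_c.png

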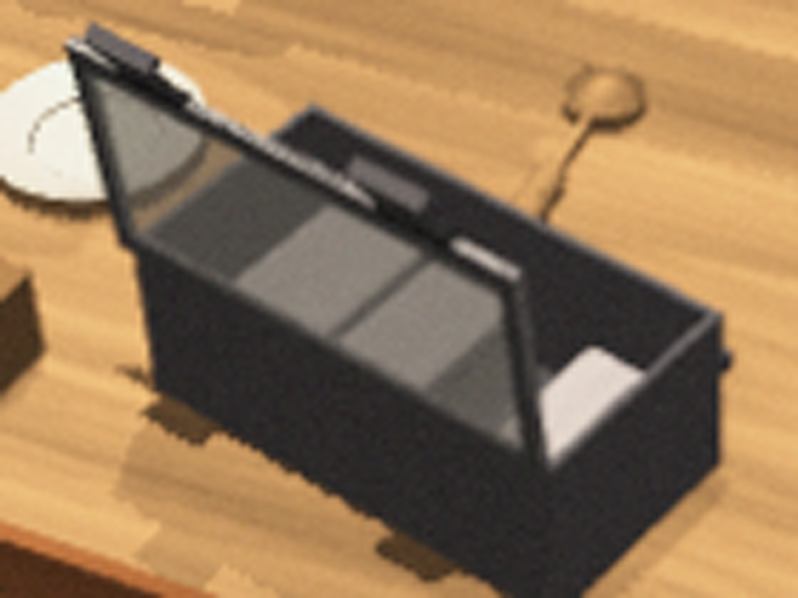

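```bash
python3 - <<'E'
from look import *
np.set_printoptions(precision=4,suppress=True)
t=lambda x,y:('top0',320+x/5.7,180+y/5.7); s=lambda x,y:('scene0',190+x/5.7,165+y/5.7)
print('bottle top',tri([('top0',180+327/5,200+266/5),('scene0',340+369/6,220+198/6)]))
for n,a,b in [('green',(408,84),(191,330)),('blueR',(501,305),(174,99)),('blueL',(153,291),(610,251))]:
    print(n,tri([('top0',180+a[0]/5,200+a[1]/5),('scene0',340+b[0]/6,220+b[1]/6)]))
print('near+y',tri([t(72,448),s(720,314)]),'near-y',tri([t(583,556),s(315,107)]))
print('far+y',atz(*t(130,187),.105),'far-y',atz(*t(637,290),.105))
print('near at .105',atz(*t(72,448),.105),atz(*t(583,556),.105))
print('lid edge corners',tri([t(725,222),s(75,45)]),tri([t(147,97),s(520,275)]))
for n,p in dict(n=[(158,228),(250,243),(118,430),(210,445)],m=[(337,263),(445,288),(300,465),(407,485)],w=[(458,292),(580,318),(422,495),(548,520)]).items():
    print(n,np.array([atz(*t(*q),.055) for q in p]))
print('floor gap', [atz(*t(*q),.005) for q in [(270,265),(215,445),(295,460)]])
E
```

```text
bottle top (array([0.5256, 0.2235, 0.0916]), [9.382332722231683e-05, 9.382332722235e-05])
green (array([0.6318, 0.1759, 0.0926]), [0.0004317519889834819, 0.00043175198898357653])
blueR (array([0.5012, 0.1224, 0.0908]), [0.00026775918693401765, 0.0002677591869339887])
blueL (array([0.5121, 0.329 , 0.0886]), [0.0024310923916393704, 0.0024310923916393426])
near+y (array([ 0.5057, -0.0316,  0.0979]), [0.0009809195391137975, 0.0009809195391138339]) near-y (array([ 0.4459, -0.2906,  0.0983]), [0.000541054446691193, 0.0005410544466910336])
far+y [ 0.6379 -0.0626  0.105 ] far-y [ 0.5809 -0.3213  0.105 ]
near at .105 [ 0.5049 -0.0305  0.105 ] [ 0.4456 -0.2887  0.105 ]
lid edge corners (array([ 0.5956, -0.3285,  0.2381]), [0.002869008001678056, 0.0028690080016781708]) (array([ 0.658 , -0.0632,  0.2406]), [0.0014629823774499927, 0.0014629823774500133])
n [[ 0.6235 -0.0795  0.055 ]
 [ 0.6147 -0.128   0.055 ]
 [ 0.5168 -0.0561  0.055 ]
 [ 0.5081 -0.1043  0.055 ]]
m [[ 0.6034 -0.1739  0.055 ]
 [ 0.5891 -0.2309  0.055 ]
 [ 0.4967 -0.1515  0.055 ]
 [ 0.4852 -0.2076  0.055 ]]
w [[ 0.5869 -0.2378  0.055 ]
 [ 0.572  -0.3024  0.055 ]
 [ 0.4798 -0.2154  0.055 ]
 [ 0.4655 -0.2817  0.055 ]]
floor gap [array([ 0.6091, -0.1435,  0.005 ]), array([ 0.5109, -0.111 ,  0.005 ]), array([ 0.5019, -0.1544,  0.005 ])]
```

```bash
cat > plan.py <<'E'
from look import *
from scipy.spatial.transform import Rotation as R
C=np.array([.5423,-.1758]);TH=-.220
def case2w(x,y,z):
    c,s=np.cos(TH),np.sin(TH); return np.array([C[0]+c*x-s*y,C[1]+s*x+c*y,z])
def w2case(p):
    c,s=np.cos(TH),np.sin(TH); d=np.array(p[:2])-C; return np.array([c*d[0]+s*d[1],-s*d[0]+c*d[1],p[2]])
def down(yaw): # tool x at yaw, z down
    x=np.array([np.cos(yaw),np.sin(yaw),0]);z=np.array([0,0,-1.]);return R.from_matrix(np.array([x,np.cross(z,x),z]).T)
def plan(p1,r1,n,obs=None,dec=1):
    o=obs or ctrl.get_obs(); p0=np.array(o['tool_pos']);r0=R.from_rotvec(o['tool_rot'])
    d=(r0.inv()*r1).as_rotvec(); rows=[]
    for i in range(n):
        ri=r0*R.from_rotvec(d*i/n)
        t=ri.inv().apply((p1-p0)/n)*100; rows.append([[round(v,dec)+0. for v in t],[round(v,dec)+0. for v in np.degrees(d/n)]])
    print(rows)
YC=TH+np.pi/2
E
python3 - <<'E'
from plan import *
plan(case2w(0,.038,.42),down(YC),16)
E
```

```text
[[[np.float64(3.2), np.float64(-2.3), np.float64(-0.1)], [np.float64(0.0), np.float64(0.0), np.float64(-4.0)]], [[np.float64(3.3), np.float64(-2.1), np.float64(-0.1)], [np.float64(0.0), np.float64(0.0), np.float64(-4.0)]], [[np.float64(3.4), np.float64(-1.8), np.float64(-0.1)], [np.float64(0.0), np.float64(0.0), np.float64(-4.0)]], [[np.float64(3.6), np.float64(-1.6), np.float64(-0.1)], [np.float64(0.0), np.float64(0.0), np.float64(-4.0)]], [[np.float64(3.7), np.float64(-1.3), np.float64(-0.1)], [np.float64(0.0), np.float64(0.0), np.float64(-4.0)]], [[np.float64(3.8), np.float64(-1.1), np.float64(-0.1)], [np.float64(0.0), np.float64(0.0), np.float64(-4.0)]], [[np.float64(3.8), np.float64(-0.8), np.float64(-0.1)], [np.float64(0.0), np.float64(0.0), np.float64(-4.0)]], [[np.float64(3.9), np.float64(-0.5), np.float64(-0.1)], [np.float64(0.0), np.float64(0.0), np.float64(-4.0)]], [[np.float64(3.9), np.float64(-0.3), np.float64(-0.1)], [np.float64(0.0), np.float64(0.0), np.float64(-4.0)]], [[np.float64(3.9), np.float64(0.0), np.float64(-0.1)], [np.float64(0.0), np.float64(0.0), np.float64(-4.0)]], [[np.float64(3.9), np.float64(0.3), np.float64(-0.1)], [np.float64(0.0), np.float64(0.0), np.float64(-4.0)]], [[np.float64(3.9), np.float64(0.6), np.float64(-0.1)], [np.float64(0.0), np.float64(0.0), np.float64(-4.0)]], [[np.float64(3.8), np.float64(0.8), np.float64(-0.1)], [np.float64(0.0), np.float64(0.0), np.float64(-4.0)]], [[np.float64(3.7), np.float64(1.1), np.float64(-0.1)], [np.float64(0.0), np.float64(0.0), np.float64(-4.0)]], [[np.float64(3.7), np.float64(1.4), np.float64(-0.1)], [np.float64(0.0), np.float64(0.0), np.float64(-4.0)]], [[np.float64(3.5), np.float64(1.6), np.float64(-0.1)], [np.float64(0.0), np.float64(0.0), np.float64(-4.0)]]]
```

Request:
jog_arm(steps=[[[3.2,-2.3,-0.1],[0,0,-4]],[[3.3,-2.1,-0.1],[0,0,-4]],[[3.4,-1.8,-0.1],[0,0,-4]],[[3.6,-1.6,-0.1],[0,0,-4]],[[3.7,-1.3,-0.1],[0,0,-4]],[[3.8,-1.1,-0.1],[0,0,-4]],[[3.8,-0.8,-0.1],[0,0,-4]],[[3.9,-0.5,-0.1],[0,0,-4]]])

```text
t: 0.95
tool_pos: [0.3482, -0.3653, 0.4084]
tool_rot: [-2.889, -1.218, -0.001]
contact_force: [-0.1, -0.0, 0.6]
opening: 0.0851
```

```bash
sed -i 's/round(v,dec)+0\./float(round(v,dec)+0.)/g' plan.py; python3 - <<'E'
from plan import *
plan(case2w(0,.038,.42),down(YC),8)
E
```

```text
[[[3.8, -0.2, -0.1], [0.0, 0.0, -4.0]], [[3.8, 0.1, -0.1], [0.0, 0.0, -4.0]], [[3.8, 0.4, -0.1], [0.0, 0.0, -4.0]], [[3.7, 0.6, -0.1], [0.0, 0.0, -4.0]], [[3.7, 0.9, -0.1], [0.0, 0.0, -4.0]], [[3.6, 1.1, -0.1], [0.0, 0.0, -4.0]], [[3.5, 1.4, -0.1], [0.0, 0.0, -4.0]], [[3.4, 1.6, -0.1], [0.0, 0.0, -4.0]]]
```

Tracking is good, so I'll continue and close the fingers for pushing.

Request:
jog_arm(steps=[[[3.8,-0.2,-0.1],[0,0,-4]],[[3.8,0.1,-0.1],[0,0,-4]],[[3.8,0.4,-0.1],[0,0,-4]],[[3.7,0.6,-0.1],[0,0,-4]],[[3.7,0.9,-0.1],[0,0,-4]],[[3.6,1.1,-0.1],[0,0,-4]],[[3.5,1.4,-0.1],[0,0,-4]],[[3.4,1.6,-0.1],[0,0,-4]]], fingers=-1, grip_force=30)

```text
t: 1.75
tool_pos: [0.553, -0.125, 0.4157]
tool_rot: [-2.416, -1.996, -0.003]
contact_force: [0.8, 0.3, 1.0]
opening: 0.0002
```

Request:
jog_arm(steps=[[[0,0,0],[0,0,0]],[[0,0,0],[0,0,0]]])

```text
t: 1.95
tool_pos: [0.5549, -0.1213, 0.4148]
tool_rot: [-2.408, -2.004, -0.003]
contact_force: [-0.5, 0.5, 0.2]
opening: -0.0001
```

```bash
python3 - <<'E'
from plan import *
snap('wrist','w1'); o=ctrl.get_obs(); print(o['tool_pos'],w2case(o['tool_pos']),o['tool_rot'],o['q'],o['opening'])
E
```

```text
[ 0.55474542 -0.12153588  0.41479376] [3.03412368e-04 5.56721760e-02 4.14793763e-01] [-2.40829164 -2.00308166 -0.00372257] [-0.34796394 -0.08731875  1.73437289  0.00668422  1.50123679 -0.16525345] 0.00012128605761760325
```

View pics/w1.png

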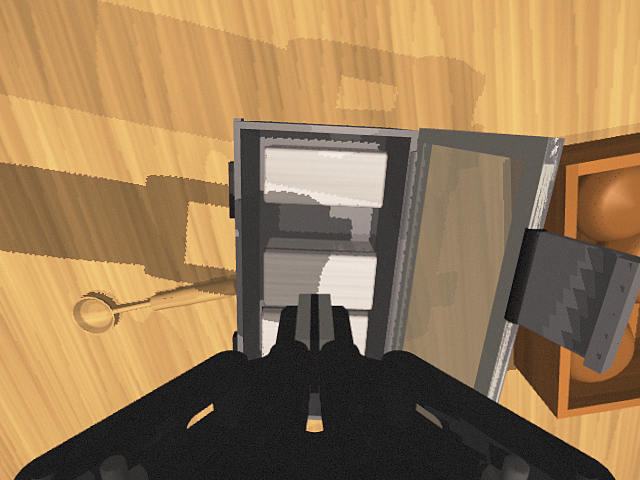

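```bash
python3 - <<'E'
from look import *
crop('w1',220,105,430,365,3,'c_w1')
E
```

```text
(no output)
```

View pics/c_w1.png

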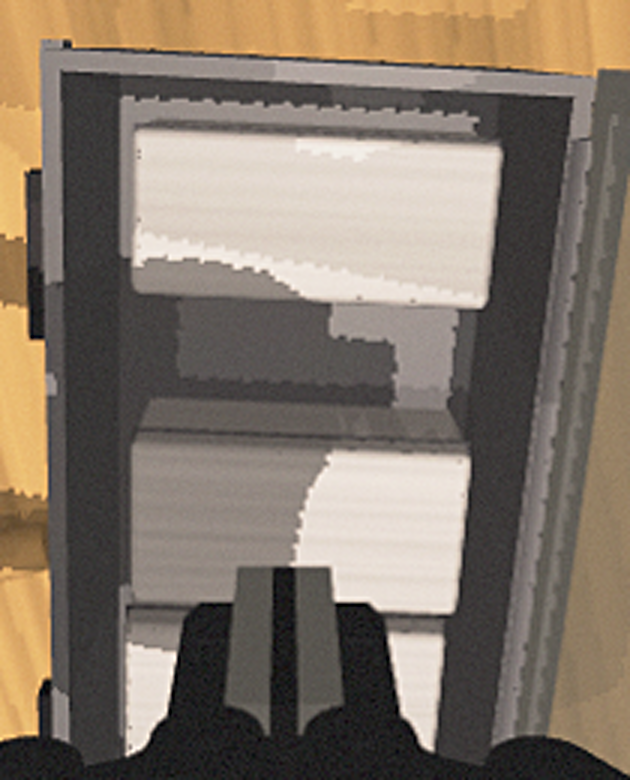

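```bash
python3 - <<'E'
from plan import *
np.set_printoptions(precision=4,suppress=True)
w=lambda x,y,z:w2case(atz('w1',220+x/3,105+y/3,z))
for n,l,z in [('narrow',[(137,128),(503,143),(487,306),(133,292)],.055),('mid',[(132,435),(470,450),(457,612),(128,602)],.055),('rim+y',[(42,42),(592,78)],.105),('near inner rim',[(60,70),(48,400)],.105)]:
    for p in l: print(n,w(*p,z))
o,_=ray('w1',1,1);print(o,w2case(o))
# bottle top refine later
for p in [(-.055,.062,.055),(.055,.0144,.055),(0,.13,.105)]: print(proj('w1',case2w(*p)))
# triangulate narrow/mid corners top0+w1
t=lambda x,y:('top0',320+x/5.7,180+y/5.7); ww=lambda x,y:('w1',220+x/3,105+y/3)
print(tri([t(118,430),ww(137,128)]),tri([t(300,465),ww(132,435)]),tri([t(337,263),ww(470,450)]))
E
```

```text
narrow [-0.0468  0.1134  0.055 ]
narrow [0.0603 0.1134 0.055 ]
narrow [0.0602 0.0646 0.055 ]
narrow [-0.0481  0.0645  0.055 ]
mid [-0.0485  0.0182  0.055 ]
mid [0.0593 0.0175 0.055 ]
mid [ 0.0603 -0.0404  0.055 ]
mid [-0.0501 -0.0413  0.055 ]
rim+y [-0.0632  0.1367  0.105 ]
rim+y [0.0708 0.1335 0.105 ]
near inner rim [-0.059   0.1303  0.105 ]
near inner rim [-0.0641  0.0454  0.105 ]
[ 0.5693 -0.0406  0.3843] [-0.0032  0.1378  0.3843]
[[256.7731 204.7574]]
[[371.932  257.8885]]
[[320.489  131.8418]]
(array([ 0.5182, -0.0565,  0.033 ]), [0.0006084063995842457, 0.00060840639958423]) (array([ 0.4968, -0.1522,  0.0426]), [0.000853512860514991, 0.0008535128605150419]) (array([ 0.6047, -0.175 ,  0.0464]), [0.00021561539908500503, 0.00021561539908480543])
```

Request:
jog_arm(steps=[[[-0.8,0,0],[0,0,1]],[[-0.8,0,0],[0,0,1]],[[0,0,4],[0,0,0]],[[0,0,4],[0,0,0]],[[0,0,0],[0,0,0]],[[0,0,0],[0,0,0]]])

```text
t: 2.6
tool_pos: [0.5487, -0.145, 0.336]
tool_rot: [-2.463, -1.945, -0.005]
contact_force: [0.6, -0.3, 0.2]
opening: -0.0
```

```bash
python3 - <<'E'
from plan import *
C+=np.array(case2w(.002,.001,0)[:2]-case2w(0,0,0)[:2])
snap('wrist','w2'); o=ctrl.get_obs(); print(o['tool_pos'],w2case(o['tool_pos']),o['tool_rot'],C)
plan(case2w(0,.040,.197),down(YC),6)
E
sed -i 's/^C=.*;/C=np.array([.5445,-.1753]);/' plan.py
```

```text
[ 0.54859945 -0.14486856  0.33567772] [-0.00260254  0.03056064  0.33567772] [-2.46242624 -1.9445031  -0.00443967] [ 0.54447002 -0.17526056]
[[[0.1, 0.0, 2.3], [0.0, 0.0, -0.1]], [[0.1, 0.0, 2.3], [0.0, 0.0, -0.1]], [[0.2, 0.0, 2.3], [0.0, 0.0, -0.1]], [[0.2, 0.0, 2.3], [0.0, 0.0, -0.1]], [[0.2, 0.0, 2.3], [0.0, 0.0, -0.1]], [[0.2, 0.0, 2.3], [0.0, 0.0, -0.1]]]
```

View pics/w2.png

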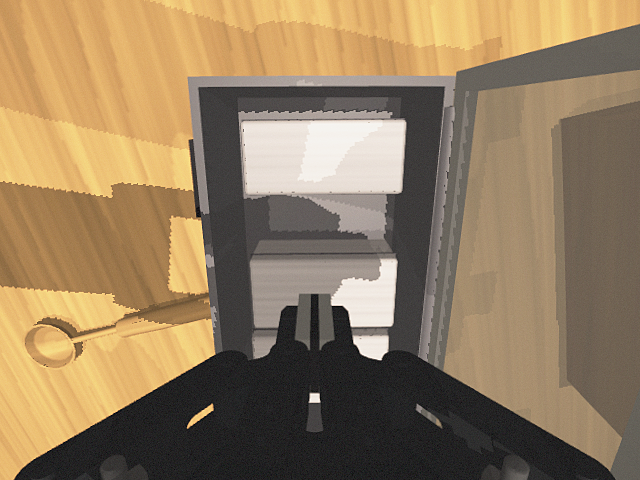

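Request:
jog_arm(steps=[[[0.9,0.2,1],[0,0,0]],[[0,0,2.5],[0,0,0]],[[0,0,2.5],[0,0,0]],[[0,0,0],[0,0,0]],[[0,0,0],[0,0,0]]])

```text
t: 3.15
tool_pos: [0.5567, -0.1363, 0.2836]
tool_rot: [2.459, 1.939, 0.019]
contact_force: [0.5, -0.1, 0.3]
opening: 0.0003
```

```bash
python3 - <<'E'
from plan import *
snap('wrist','w3'); o=ctrl.get_obs(); print(o['tool_pos'],w2case(o['tool_pos']),o['tool_rot'])
plan(case2w(0,.040,.197),down(YC),4)
w=lambda x,y,z:print(w2case(atz('w3',x,y,z)))
E
```

```text
[ 0.55656612 -0.13632649  0.28351418] [0.00327012 0.04066733 0.28351418] [2.45940546 1.93926281 0.01851457]
[[[0.0, -0.1, 2.2], [0.2, 0.0, -0.2]], [[0.0, -0.1, 2.2], [0.2, 0.0, -0.2]], [[0.0, -0.1, 2.2], [0.2, 0.0, -0.2]], [[0.0, -0.1, 2.2], [0.2, 0.0, -0.2]]]
```

View pics/w3.png

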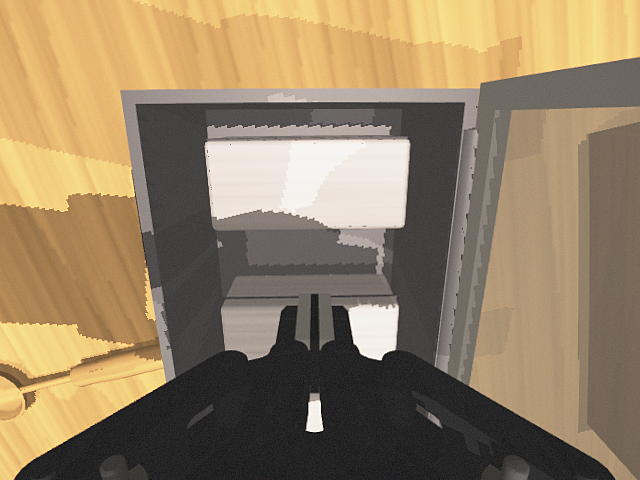

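Request:
jog_arm(steps=[[[0,-0.1,2],[0,0,0]],[[0,-0.1,2],[0,0,0]],[[0,0,2],[0,0,0]],[[0,0,0],[0,0,0]]])

```text
t: 3.6
tool_pos: [0.5593, -0.1365, 0.231]
tool_rot: [2.449, 1.932, 0.03]
contact_force: [-0.4, 0.9, -0.8]
opening: -0.0001
```

Request:
jog_arm(steps=[[[0,-0.1,1.3],[0,0,0]],[[0,0,1.2],[0,0,0]],[[0,0,0],[0,0,0]],[[0,0,0],[0,0,0]]])

```text
t: 4.0
tool_pos: [0.5606, -0.1368, 0.2093]
tool_rot: [2.446, 1.93, 0.034]
contact_force: [0.3, -0.3, -0.7]
opening: -0.0001
```

```bash
python3 - <<'E'
from plan import *
snap('wrist','w4'); o=ctrl.get_obs(); print(o['tool_pos'],w2case(o['tool_pos']),o['tool_rot'],o['contact_force'])
E
```

```text
[ 0.56055593 -0.13680872  0.20925116] [0.00726901 0.04106742 0.20925116] [2.44571401 1.92970707 0.03356968] [-0.95546345 -0.55842739 -0.25210752]
```

View pics/w4.png

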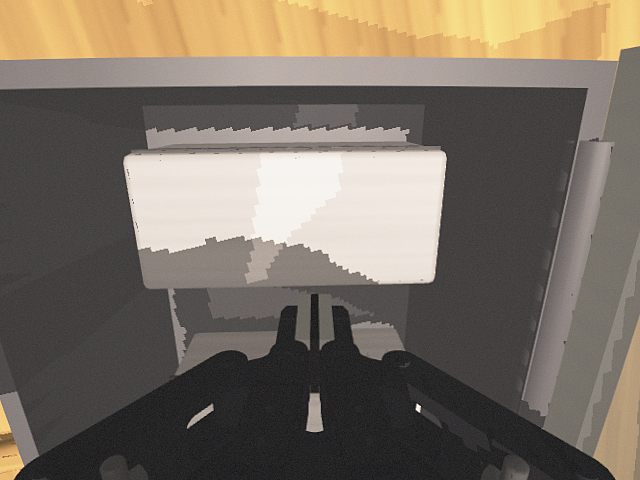

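```bash
python3 - <<'E'
from plan import *
o=ctrl.get_obs(); print(R.from_rotvec(o['tool_rot']).as_matrix()[:,2])
plan(case2w(0.0,.042,.197),down(YC),2,dec=2)
E
```

```text
[ 0.0330665  -0.00712599 -0.99942775]
[[[0.04, -0.38, 0.6], [0.97, -0.01, -0.42]], [[0.04, -0.37, 0.61], [0.97, -0.01, -0.42]]]
```

Request:
jog_arm(steps=[[[0,-0.4,0.6],[1,0,-0.4]],[[0,-0.4,0.6],[1,0,-0.4]],[[0,0,0],[0,0,0]]])

```text
t: 4.35
tool_pos: [0.5531, -0.1351, 0.1975]
tool_rot: [-2.451, -1.964, 0.001]
contact_force: [0.9, 0.9, 0.3]
opening: 0.0
```

Request:
jog_arm(steps=[[[0.6,0,0],[0,0,0]],[[0.4,0,0],[0,0,0]],[[0.4,0,0],[0,0,0]],[[0.4,0,0],[0,0,0]],[[0,0,0],[0,0,0]]])

```text
t: 4.85
tool_pos: [0.5574, -0.1162, 0.1976]
tool_rot: [-2.451, -1.965, 0.002]
contact_force: [0.2, 1.0, 0.0]
opening: -0.0001
```

```bash
python3 - <<'E'
from plan import *
snap('wrist','w5'); o=ctrl.get_obs(); print(o['tool_pos'],w2case(o['tool_pos']),o['contact_force'],R.from_rotvec(o['tool_rot']).as_matrix()[:,2])
E
```

```text
[ 0.55741505 -0.11632432  0.19762157] [-0.00026647  0.06037266  0.19762157] [-1.01276002 -1.27295727  0.76832385] [-9.18305365e-04 -5.37980207e-04 -9.99999434e-01]
```

View pics/w5.png

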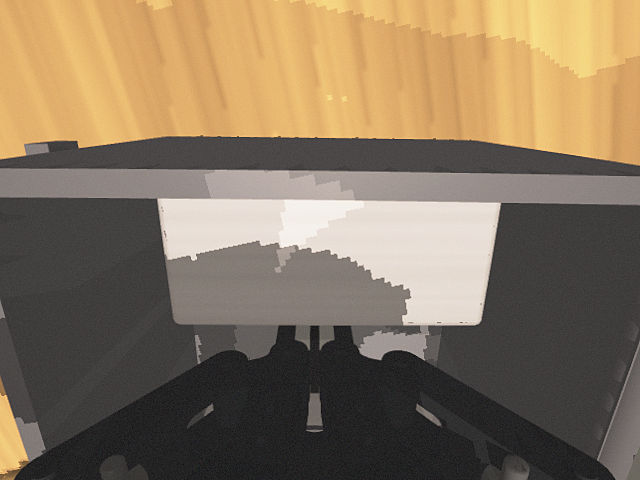

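```bash
python3 - <<'E'
from plan import *
for fn,p in [('w4',[(150,287),(432,287)]),('w5',[(178,324),(478,324)])]:
    for q in p: print(fn,w2case(atz(fn,*q,.055)))
print(w2case(atz('w5',320,203,.105)),w2case(atz('w5',320,172,.105)))
E
```

```text
w4 [-0.04770583  0.06485809  0.055     ]
w4 [0.05673005 0.0618448  0.055     ]
w5 [-0.04833093  0.07369196  0.055     ]
w5 [0.05640911 0.07395668 0.055     ]
[0.00015593 0.12821633 0.105     ] [1.18831067e-04 1.33482970e-01 1.05000000e-01]
```

Request:
jog_arm(steps=[[[0.4,0,0],[0,0,0]],[[0,0,0],[0,0,0]],[[-2,0,0],[0,0,0]],[[-1,0,0],[0,0,0]],[[0,0,0],[0,0,0]]])

```text
t: 5.4
tool_pos: [0.5521, -0.1416, 0.1981]
tool_rot: [-2.451, -1.965, -0.001]
contact_force: [0.1, -0.8, -1.0]
opening: -0.0001
```

Request:
jog_arm(steps=[[[-0.5,0,0],[0,0,0]],[[-0.5,0,0],[0,0,0]],[[-0.5,0,0],[0,0,0]],[[0,0,0],[0,0,0]]])

```text
t: 5.8
tool_pos: [0.5488, -0.1565, 0.1981]
tool_rot: [-2.45, -1.964, -0.003]
contact_force: [-0.5, -0.4, 0.2]
opening: -0.0003
```

```bash
python3 - <<'E'
from plan import *
o=ctrl.get_obs(); print(o['tool_pos'],w2case(o['tool_pos']),o['contact_force'],R.from_rotvec(o['tool_rot']).as_matrix()[:,2])
E
```

```text
[ 0.5487735  -0.15649856  0.19813496] [6.74685043e-05 1.92808782e-02 1.98134958e-01] [-0.54165847 -0.36702013  0.19046047] [ 7.25090135e-04  2.16936115e-03 -9.99997384e-01]
```

Request:
jog_arm(steps=[[[-0.4,0,0],[0,0,0]],[[0,0,0],[0,0,0]],[[1.5,0,0],[0,0,0]],[[1,0,0],[0,0,0]],[[0,0,-3],[0,0,0]],[[0,0,-4],[0,0,0]],[[0,0,-4],[0,0,0]],[[0,0,-4],[0,0,0]]])

```text
t: 6.6
tool_pos: [0.5518, -0.1297, 0.3432]
tool_rot: [-2.434, -1.958, 0.012]
contact_force: [0.3, -0.7, -0.8]
opening: 0.0002
```

Request:
jog_arm(steps=[[[0,0,-4],[0,0,0]],[[0,0,-4],[0,0,0]],[[0,0,0],[0,0,0]]], fingers=0.3)

```text
t: 6.9
tool_pos: [0.554, -0.1273, 0.4341]
tool_rot: [-2.439, -1.969, 0.002]
contact_force: [1.1, 0.1, 0.6]
opening: 0.0434
```

```bash
python3 - <<'E'
from plan import *
snap('wrist','w6'); o=ctrl.get_obs(); print(o['tool_pos'],w2case(o['tool_pos']),o['opening'],R.from_rotvec(o['tool_rot']).as_matrix()[:,2])
crop('w6',190,60,470,360,2.6,'c_w6')
E
```

```text
[ 0.55361092 -0.12706023  0.43085711] [-0.00163602  0.04906534  0.43085711] 0.05065687886093137 [-0.00987936  0.00612811 -0.99993242]
```

View pics/c_w6.png

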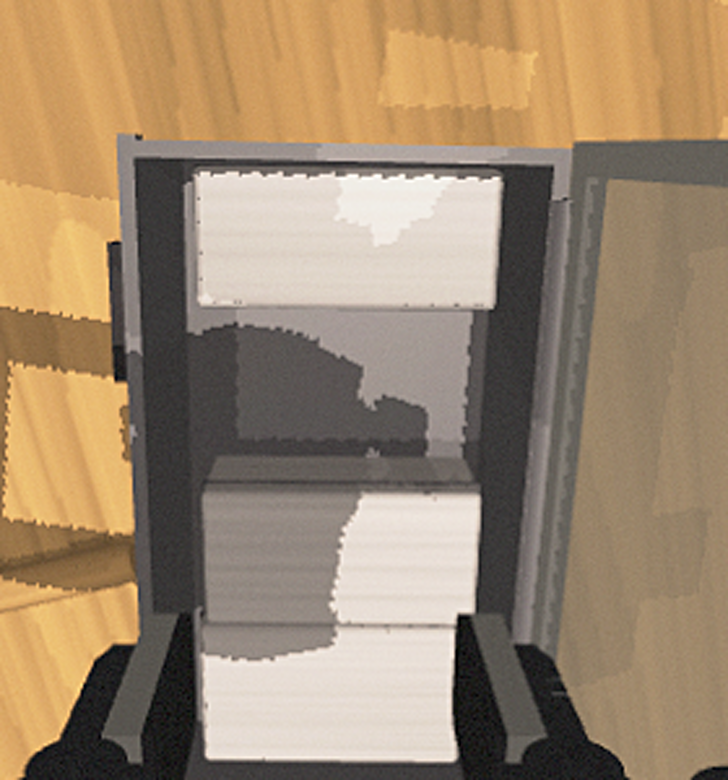

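```bash
python3 - <<'E'
from plan import *
w=lambda x,y,z:print(w2case(atz('w6',190+x/2.6,60+y/2.6,z)))
for p in [(200,304),(496,308),(204,488),(480,490),(204,624),(478,627),(205,760),(456,760)]: w(*p,.055)
print('rim');w(119,135,.105);w(572,150,.105);w(135,158,.105);w(553,165,.105)
B=np.array([.5256,.2235]);print('bottle xy')
plan(np.array([.48,.05,.44]),down(YC+.15),8)
E
```

```text
[-0.04911474  0.07779073  0.055     ]
[0.05885348 0.07741777 0.055     ]
[-0.04976996  0.00657567  0.055     ]
[0.05720925 0.0069483  0.055     ]
[-0.05158577 -0.05223826  0.055     ]
[ 0.06000919 -0.0522434   0.055     ]
[-0.05323113 -0.1174836   0.055     ]
[ 0.05449742 -0.11602969  0.055     ]
rim
[-0.06503467  0.13542227  0.105     ]
[0.069763   0.13239733 0.105     ]
[-0.06058375  0.1288984   0.105     ]
[0.06443724 0.12804081 0.105     ]
bottle xy
[[[2.0, -1.4, -0.1], [-0.1, 0.0, -1.0]], [[2.0, -1.3, -0.1], [-0.1, 0.0, -1.0]], [[2.0, -1.3, -0.1], [-0.1, 0.0, -1.0]], [[2.0, -1.3, -0.1], [-0.1, 0.0, -1.0]], [[2.1, -1.2, -0.1], [-0.1, 0.0, -1.0]], [[2.1, -1.2, -0.1], [-0.1, 0.0, -1.0]], [[2.1, -1.1, -0.1], [-0.1, 0.0, -1.0]], [[2.1, -1.1, -0.1], [-0.1, 0.0, -1.0]]]
```

The gap is now about 71 mm, and the tins are flat and square. Next, the bottle.

```bash
python3 - <<'E'
from plan import *
plan(np.array([.51,.15,.40]),down(YC),8)
E
```

```text
[[[3.3, -1.3, 0.4], [-0.1, 0.0, 0.1]], [[3.3, -1.3, 0.4], [-0.1, 0.0, 0.1]], [[3.3, -1.3, 0.4], [-0.1, 0.0, 0.1]], [[3.3, -1.3, 0.4], [-0.1, 0.0, 0.1]], [[3.3, -1.3, 0.4], [-0.1, 0.0, 0.1]], [[3.3, -1.3, 0.4], [-0.1, 0.0, 0.1]], [[3.3, -1.3, 0.4], [-0.1, 0.0, 0.1]], [[3.3, -1.3, 0.4], [-0.1, 0.0, 0.1]]]
```

Request:
jog_arm(steps=[[[3.3,-1.3,0.4],[-0.1,0,0.1]],[[3.3,-1.3,0.4],[-0.1,0,0.1]],[[3.3,-1.3,0.4],[-0.1,0,0.1]],[[3.3,-1.3,0.4],[-0.1,0,0.1]],[[3.3,-1.3,0.4],[-0.1,0,0.1]],[[3.3,-1.3,0.4],[-0.1,0,0.1]],[[3.3,-1.3,0.4],[-0.1,0,0.1]],[[1.5,-0.5,0],[0,0,0]]])

```text
t: 7.75
tool_pos: [0.5081, 0.1463, 0.3893]
tool_rot: [-2.449, -1.949, 0.017]
contact_force: [0.2, 0.7, 0.5]
opening: 0.0555
```

Request:
jog_arm(steps=[[[0,0,0],[0,0,0]],[[0,0,0],[0,0,0]]])

```text
t: 7.95
tool_pos: [0.5065, 0.1488, 0.3856]
tool_rot: [-2.442, -1.953, 0.025]
contact_force: [0.7, 0.0, -0.2]
opening: 0.0556
```

```bash
python3 - <<'E'
from plan import *
snap('wrist','w7'); o=ctrl.get_obs(); print(o['tool_pos'],o['opening'],R.from_rotvec(o['tool_rot']).as_matrix()[:,2])
print(proj('w7',[.5256,.2235,.095]))
E
```

```text
[0.50658036 0.14851867 0.38551748] 0.05562680209923318 [-0.02195699  0.00142868 -0.9997579 ]
[[327.52275403 123.24137266]]
```

View pics/w7.png

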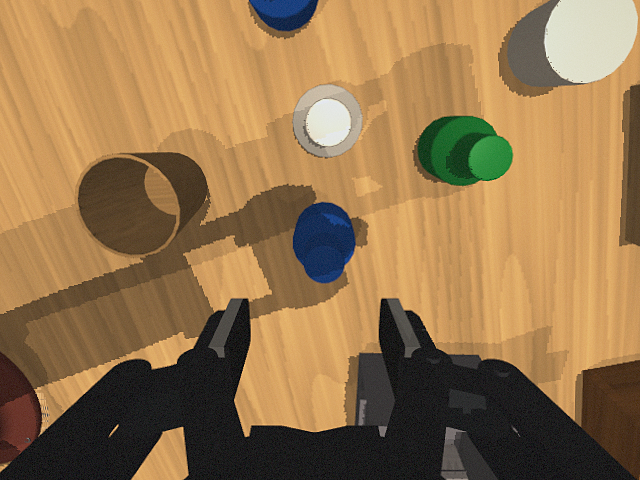

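```bash
python3 - <<'E'
from plan import *
b,r=tri([('top0',180+327/5,200+266/5),('scene0',340+369/6,220+198/6),('w7',328,122.3)]);print(b,r, atz('w7',328,122.3,.095))
plan(np.array([b[0],b[1],.34]),down(YC),4)
E
```

```text
[0.5258456  0.22366517 0.09168736] [0.0002492117799228368, 0.0002186770736470226, 0.00037804100595067335] [0.52604049 0.22402602 0.095     ]
[[[1.9, 0.1, 1.1], [-0.3, 0.0, 0.0]], [[1.9, 0.1, 1.1], [-0.3, 0.0, 0.0]], [[1.9, 0.1, 1.1], [-0.3, 0.0, 0.0]], [[1.9, 0.1, 1.1], [-0.3, 0.0, 0.0]]]
```

Request:
jog_arm(steps=[[[1.9,0.1,1.1],[-0.3,0,0]],[[1.9,0.1,1.1],[-0.3,0,0]],[[1.9,0.1,1.1],[-0.3,0,0]],[[1.9,0.1,1.1],[-0.3,0,0]],[[0,0,0],[0,0,0]],[[0,0,0],[0,0,0]]])

```text
t: 8.6
tool_pos: [0.5296, 0.2172, 0.3388]
tool_rot: [2.461, 1.946, -0.007]
contact_force: [0.0, -0.3, 0.0]
opening: 0.0556
```

```bash
python3 - <<'E'
from plan import *
b=[.5258,.2238]
plan(np.array([b[0],b[1],.30]),down(YC),2,dec=2)
E
```

```text
[[[0.29, -0.26, 1.94], [0.02, 0.19, -0.36]], [[0.29, -0.26, 1.94], [0.02, 0.19, -0.36]]]
```

Request:
jog_arm(steps=[[[0.3,-0.25,1.2],[0,0.2,-0.4]],[[0.3,-0.25,1.2],[0,0.2,-0.4]],[[0,0,0],[0,0,0]],[[0,0,0],[0,0,0]]])

```text
t: 9.0
tool_pos: [0.526, 0.2217, 0.3135]
tool_rot: [2.452, 1.962, 0.003]
contact_force: [-1.1, 0.4, 0.3]
opening: 0.0553
```

```bash
python3 - <<'E'
from plan import *
b=[.5258,.2238]
snap('wrist','w8')
plan(np.array([b[0],b[1],.238]),down(YC),4,dec=2)
E
```

```text
[[[0.05, -0.02, 1.88], [0.02, -0.01, -0.02]], [[0.05, -0.02, 1.88], [0.02, -0.01, -0.02]], [[0.05, -0.02, 1.88], [0.02, -0.01, -0.02]], [[0.05, -0.02, 1.88], [0.02, -0.01, -0.02]]]
```

View pics/w8.png

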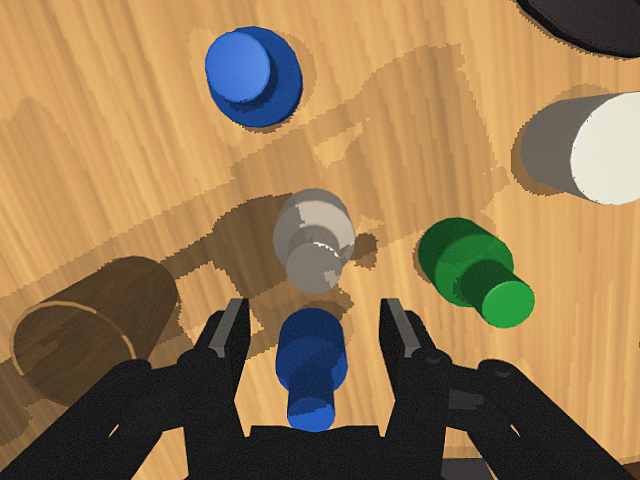

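Request:
jog_arm(steps=[[[0.1,0,1.9],[0,0,0]],[[0.1,0,1.9],[0,0,0]],[[0,0,1.8],[0,0,0]],[[0,0,0],[0,0,0]],[[0,0,0],[0,0,0]]])

```text
t: 9.55
tool_pos: [0.5279, 0.2237, 0.2597]
tool_rot: [2.451, 1.96, 0.011]
contact_force: [-0.7, -0.3, 0.6]
opening: 0.0558
```

```bash
python3 - <<'E'
from plan import *
b=[.5258,.2238]
snap('wrist','w9');o=ctrl.get_obs(); print(o['tool_pos'],o['contact_force'])
plan(np.array([b[0],b[1],.238]),down(YC),2,dec=2)
E
```

```text
[0.52777451 0.22360667 0.25956958] [-0.77534628  0.14217248 -0.75119276]
[[[-0.02, -0.11, 1.08], [0.2, -0.1, -0.04]], [[-0.01, -0.1, 1.08], [0.2, -0.1, -0.04]]]
```

View pics/w9.png

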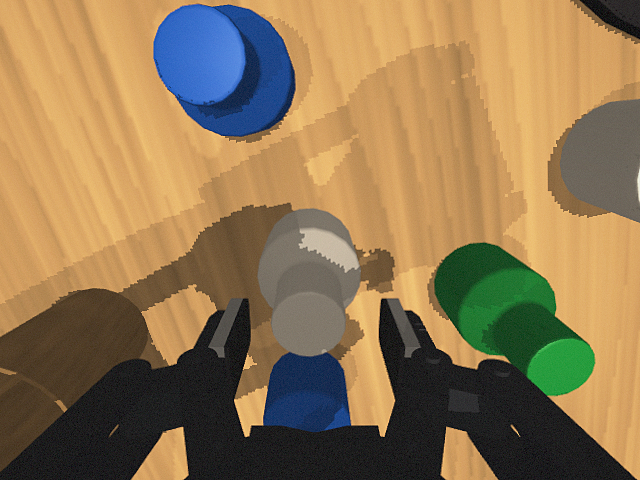

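Neck centre is at (309,322), about 6 px left of the jaw midline (315), so it is well between the pads. I'll go down and grip.

Request:
jog_arm(steps=[[[0,-0.2,1.1],[0.2,-0.1,0]],[[0,-0.1,1.1],[0.2,-0.1,0]],[[0,0,0],[0,0,0]],[[0,0,0],[0,0,0]]])

```text
t: 10.0
tool_pos: [0.5256, 0.2246, 0.2386]
tool_rot: [2.452, 1.961, 0.005]
contact_force: [0.8, 0.5, -0.0]
opening: 0.0558
```

Request:
jog_arm(steps=[[[0,0,0],[0,0,0]],[[0,0,0],[0,0,0]],[[0,0,0],[0,0,0]],[[0,0,0],[0,0,0]],[[0,0,0],[0,0,0]]], fingers=-1, grip_force=30)

```text
t: 10.5
tool_pos: [0.5258, 0.2246, 0.239]
tool_rot: [2.452, 1.961, 0.007]
contact_force: [0.6, 0.1, -0.2]
opening: 0.0311
```

```bash
python3 - <<'E'
from plan import *
snap('wrist','w10');o=ctrl.get_obs(); print(o['tool_pos'],o['contact_force'],o['opening'],R.from_rotvec(o['tool_rot']).as_matrix()[:,2])
E
```

```text
[0.5258183  0.22465115 0.23896419] [ 0.41712121 -0.54408066 -0.28022042] 0.03131225036440092 [ 0.00452271  0.00107897 -0.99998919]
```

View pics/w10.png

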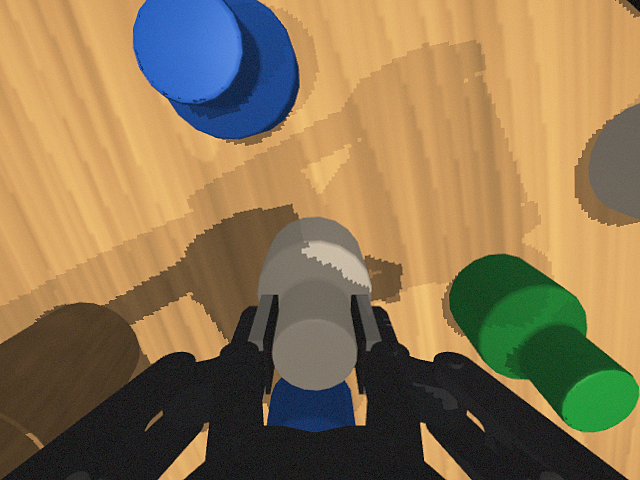

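Request:
jog_arm(steps=[[[0,0,-2],[0,0,0]],[[0,0,-3],[0,0,0]],[[0,0,-3],[0,0,0]],[[0,0,-3],[0,0,0]],[[0,0,-3],[0,0,0]],[[0,0,0],[0,0,0]]])

```text
t: 11.15
tool_pos: [0.5238, 0.2241, 0.379]
tool_rot: [-2.452, -1.961, 0.008]
contact_force: [0.6, 0.0, -1.6]
opening: 0.031
```

```bash
python3 - <<'E'
from plan import *
o=ctrl.get_obs(); print(o['tool_pos'],o['contact_force'],o['opening'],R.from_rotvec(o['tool_rot']).as_matrix()[:,2])
plan(case2w(-.003,.043,.40),down(YC),12)
E
```

```text
[0.52378779 0.22407479 0.37899706] [ 0.60190067  0.02130869 -1.55001295] 0.030960238877304678 [-0.00546349 -0.00162443 -0.99998376]
[[[-2.9, 0.9, -0.2], [0.0, 0.0, 0.0]], [[-2.9, 0.9, -0.2], [0.0, 0.0, 0.0]], [[-2.9, 0.9, -0.2], [0.0, 0.0, 0.0]], [[-2.9, 0.9, -0.2], [0.0, 0.0, 0.0]], [[-2.9, 0.9, -0.2], [0.0, 0.0, 0.0]], [[-2.9, 0.9, -0.2], [0.0, 0.0, 0.0]], [[-2.9, 0.9, -0.2], [0.0, 0.0, 0.0]], [[-2.9, 0.9, -0.2], [0.0, 0.0, 0.0]], [[-2.9, 0.9, -0.2], [0.0, 0.0, 0.0]], [[-2.9, 0.9, -0.2], [0.0, 0.0, 0.0]], [[-2.9, 0.9, -0.2], [0.0, 0.0, 0.0]], [[-2.9, 0.9, -0.2], [0.0, 0.0, 0.0]]]
```

Request:
jog_arm(steps=[[[-2.9,0.9,-0.2],[0,0,0]],[[-2.9,0.9,-0.2],[0,0,0]],[[-2.9,0.9,-0.2],[0,0,0]],[[-2.9,0.9,-0.2],[0,0,0]],[[-2.9,0.9,-0.2],[0,0,0]],[[-2.9,0.9,-0.2],[0,0,0]],[[-2.9,0.9,-0.2],[0,0,0]],[[-2.9,0.9,-0.2],[0,0,0]]])

```text
t: 11.95
tool_pos: [0.5407, -0.0231, 0.3805]
tool_rot: [-2.434, -1.962, 0.029]
contact_force: [1.1, -0.4, -2.2]
opening: 0.0312
```

```bash
python3 - <<'E'
from plan import *
plan(case2w(-.003,.043,.39),down(YC),4)
E
```

```text
[[[-2.6, 0.8, -0.2], [-0.3, 0.1, 0.1]], [[-2.6, 0.8, -0.2], [-0.3, 0.1, 0.1]], [[-2.6, 0.8, -0.2], [-0.3, 0.1, 0.1]], [[-2.6, 0.8, -0.2], [-0.3, 0.1, 0.1]]]
```

Request:
jog_arm(steps=[[[-2.6,0.8,-0.2],[-0.3,0.1,0.1]],[[-2.6,0.8,-0.2],[-0.3,0.1,0.1]],[[-2.6,0.8,-0.2],[-0.3,0.1,0.1]],[[-2,0.6,-0.2],[-0.3,0.1,0.1]],[[0,0,0],[0,0,0]],[[0,0,0],[0,0,0]]])

```text
t: 12.55
tool_pos: [0.5464, -0.1325, 0.375]
tool_rot: [-2.445, -1.945, 0.014]
contact_force: [0.0, -0.3, -2.7]
opening: 0.0314
```

```bash
python3 - <<'E'
from plan import *
o=ctrl.get_obs(); print(o['tool_pos'],w2case(o['tool_pos']))
plan(case2w(-.003,.043,.35),down(YC),2,dec=2)
E
```

```text
[ 0.54635101 -0.13246625  0.37496271] [-0.0075412   0.0422053   0.37496271]
[[[0.04, 0.25, 1.24], [-0.55, -0.11, -0.2]], [[0.04, 0.24, 1.25], [-0.55, -0.11, -0.2]]]
```

Request:
jog_arm(steps=[[[0,0.2,1],[-0.5,-0.1,-0.2]],[[0,0.2,1],[-0.5,-0.1,-0.2]],[[0,0,0],[0,0,0]],[[0,0,0],[0,0,0]]])

```text
t: 12.95
tool_pos: [0.5495, -0.1302, 0.3496]
tool_rot: [-2.444, -1.966, 0.003]
contact_force: [-0.8, -0.4, -2.4]
opening: 0.0311
```

```bash
python3 - <<'E'
from plan import *
o=ctrl.get_obs(); print(o['tool_pos'],w2case(o['tool_pos']),R.from_rotvec(o['tool_rot']).as_matrix()[:,2])
plan(case2w(-.003,.043,.262),down(YC),5,dec=2)
snap('wrist','w11');snap('top','top2');crop('top2',320,180,460,285,5.7,'c_top2')
E
```

```text
[ 0.54954954 -0.13024765  0.34962988] [-0.00490392  0.04506843  0.34962988] [-0.00491651  0.00272943 -0.99998419]
[[[-0.04, 0.05, 1.75], [-0.06, -0.02, 0.05]], [[-0.04, 0.05, 1.75], [-0.06, -0.02, 0.05]], [[-0.04, 0.04, 1.75], [-0.06, -0.02, 0.05]], [[-0.04, 0.04, 1.75], [-0.06, -0.02, 0.05]], [[-0.04, 0.04, 1.75], [-0.06, -0.02, 0.05]]]
```

View pics/w11.png

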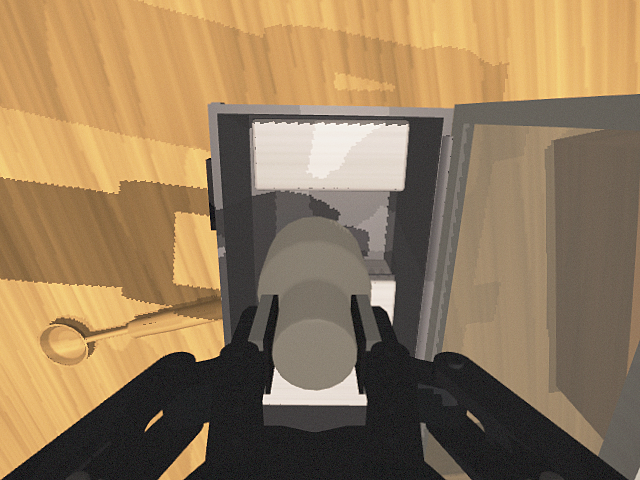

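Request:
jog_arm(steps=[[[-0.2,0.2,1],[0,0,0]],[[0,0,2],[0,0,0]],[[0,0,2],[0,0,0]],[[0,0,0],[0,0,0]],[[0,0,0],[0,0,0]]])

```text
t: 13.55
tool_pos: [0.5521, -0.1331, 0.2999]
tool_rot: [-2.447, -1.97, -0.001]
contact_force: [-0.2, -0.8, -2.0]
opening: 0.0312
```

```bash
python3 - <<'E'
from plan import *
o=ctrl.get_obs(); print(o['tool_pos'],w2case(o['tool_pos']),R.from_rotvec(o['tool_rot']).as_matrix()[:,2])
plan(case2w(-.003,.0425,.262),down(YC),3,dec=2)
snap('wrist','w12')
E
```

```text
[ 0.55205867 -0.13313756  0.2998978 ] [-0.00182461  0.04279574  0.2998978 ] [ 3.01155117e-04  4.52833732e-04 -9.99999852e-01]
[[[-0.01, -0.04, 1.26], [0.0, -0.01, 0.09]], [[-0.01, -0.04, 1.26], [0.0, -0.01, 0.09]], [[-0.01, -0.04, 1.26], [0.0, -0.01, 0.09]]]
```

View pics/w12.png

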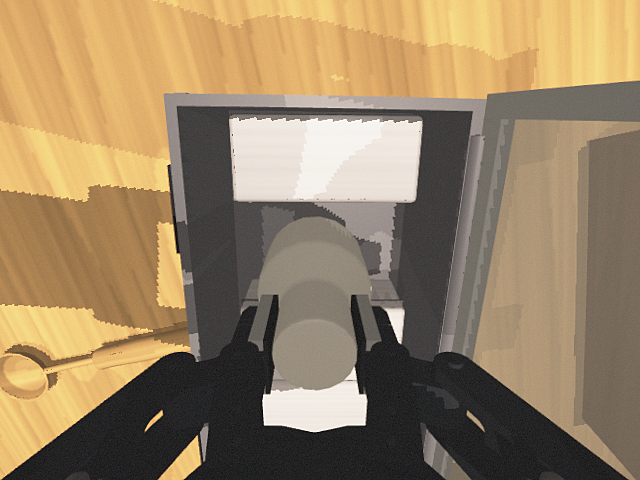

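Bottle bottom is at 61 mm and centred over the gap. Next I descend between the tins and check the force.

Request:
jog_arm(steps=[[[0,0,1],[0,0,0]],[[0,0,1],[0,0,0]],[[0,0,1],[0,0,0]],[[0,0,0],[0,0,0]]])

```text
t: 14.0
tool_pos: [0.5527, -0.1334, 0.2699]
tool_rot: [2.445, 1.968, 0.004]
contact_force: [-0.1, 0.7, -1.6]
opening: 0.0314
```

```bash
python3 - <<'E'
from plan import *
o=ctrl.get_obs(); print(o['tool_pos'],w2case(o['tool_pos']),R.from_rotvec(o['tool_rot']).as_matrix()[:,2],o['contact_force'])
snap('wrist','w13')
E
```

```text
[ 0.55272309 -0.1334317   0.26994215] [-0.00111201  0.04265369  0.26994215] [ 3.98839711e-03 -9.80319579e-04 -9.99991566e-01] [-0.10402139  0.74065014 -1.57154878]
```

View pics/w13.png

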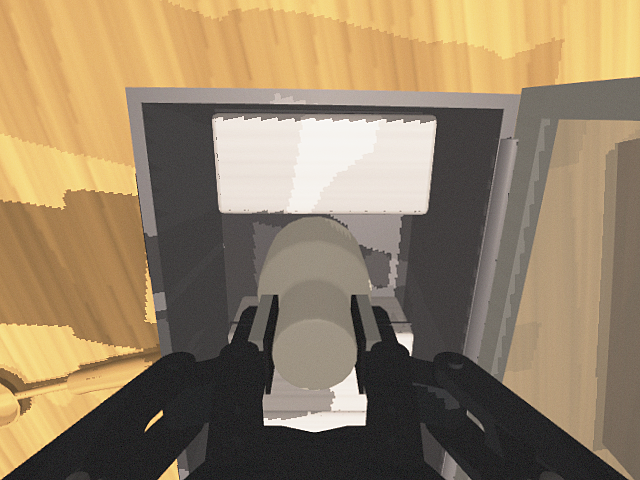

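Bottom is at 31 mm with no contact. I have 2.6 cm to go, finishing in small steps.

Request:
jog_arm(steps=[[[0,0,1],[0,0,0]],[[0,-0.1,1],[0.2,0,0]],[[0,0,0.3],[0,0,0]],[[0,0,0],[0,0,0]]])

```text
t: 14.45
tool_pos: [0.5523, -0.1334, 0.2461]
tool_rot: [2.446, 1.968, 0.002]
contact_force: [0.4, 0.1, -1.7]
opening: 0.0317
```

Request:
jog_arm(steps=[[[0,0,0.2],[0,0,0]],[[0,0,0],[0,0,0]]])

```text
t: 14.65
tool_pos: [0.5525, -0.1335, 0.2443]
tool_rot: [2.445, 1.968, 0.002]
contact_force: [0.8, -0.4, -1.1]
opening: 0.0313
```

Request:
jog_arm(steps=[[[0,0,0.1],[0,0,0]],[[0,0,0],[0,0,0]]])

```text
t: 14.85
tool_pos: [0.5529, -0.1337, 0.2442]
tool_rot: [2.444, 1.967, 0.003]
contact_force: [0.3, -1.0, -1.1]
opening: 0.031
```

Request:
jog_arm(steps=[[[0,0,0.2],[0,0,0]],[[0,0,0],[0,0,0]]])

```text
t: 15.05
tool_pos: [0.5536, -0.134, 0.2444]
tool_rot: [2.443, 1.966, 0.004]
contact_force: [-0.4, 0.1, -2.9]
opening: 0.0314
```

Request:
jog_arm(steps=[[[0,0,0.2],[0,0,0]],[[0,0,0],[0,0,0]]])

```text
t: 15.25
tool_pos: [0.5543, -0.1343, 0.2442]
tool_rot: [2.441, 1.965, 0.006]
contact_force: [-1.1, -0.7, -2.6]
opening: 0.0313
```

Request:
jog_arm(steps=[[[0,-0.2,0.4],[0.3,0,0]],[[0,0,0],[0,0,0]]])

```text
t: 15.45
tool_pos: [0.5548, -0.1346, 0.2448]
tool_rot: [2.438, 1.963, 0.009]
contact_force: [0.3, -1.2, -2.6]
opening: 0.0311
```

```bash
python3 - <<'E'
from plan import *
o=ctrl.get_obs(); print(o['tool_pos'],w2case(o['tool_pos']),R.from_rotvec(o['tool_rot']).as_matrix()[:,2],o['contact_force'])
snap('wrist','w14')
E
```

```text
[ 0.55475798 -0.13464941  0.24478304] [0.00113958 0.0419094  0.24478304] [ 0.01171312 -0.0055068  -0.99991624] [ 0.2728128  -1.19577075 -2.57376688]
```

View pics/w14.png

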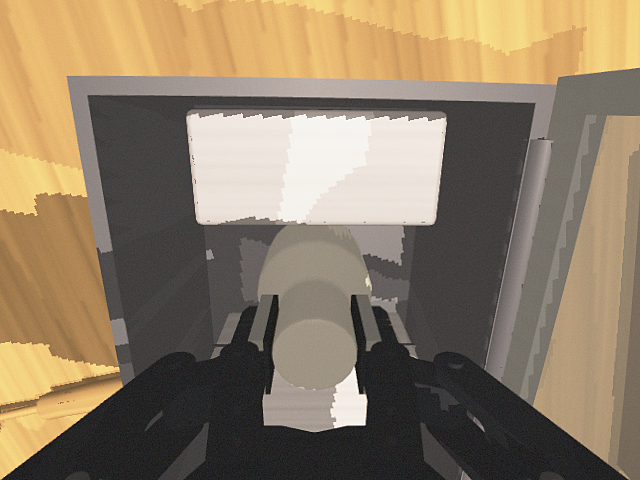

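```bash
python3 - <<'E'
from plan import *
np.set_printoptions(precision=4,suppress=True)
o=ctrl.get_obs()
for k in o: print(k,o[k])
snap('scene','sc2');crop('sc2',150,60,400,290,2.6,'c_sc2')
E
```

```text
t 15.5
q [-0.3683  0.0756  1.8702 -0.0011  1.1827 -0.1526]
dq [-0.0024  0.0094  0.0133 -0.0018 -0.0023 -0.0006]
effort [  0.0731 -36.6874 -32.8877  -0.0014   0.098    0.0005]
tool_pos [ 0.5548 -0.1347  0.2447]
tool_rot [2.4381 1.9625 0.0089]
contact_force [ 1.0186  0.4252 -2.0121]
wrist_torque [-0.0486  0.0139  0.0412]
opening 0.030664397973520614
```

View pics/c_sc2.png

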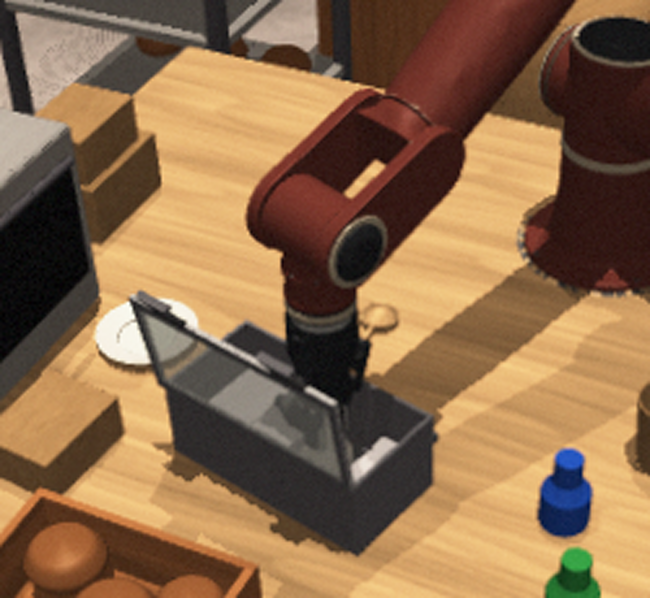

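Request:
jog_arm(steps=[[[0,0,0.2],[0,0,0]]])

```text
t: 15.65
tool_pos: [0.555, -0.1349, 0.2438]
tool_rot: [2.438, 1.963, 0.008]
contact_force: [-4.8, 1.3, 16.6]
opening: 0.0309
```

Request:
jog_arm(steps=[[[0,0,0.2],[0,0,0]]])

```text
t: 15.75
tool_pos: [0.5554, -0.135, 0.2438]
tool_rot: [2.439, 1.963, 0.007]
contact_force: [-5.3, 2.6, 13.4]
opening: 0.0312
```

The 16 N upward reaction confirms that the bottle stands on the floor. I'll release it, opening to 55 mm.

Request:
jog_arm(steps=[[[0,0,-0.1],[0,0,0]],[[0,0,0],[0,0,0]]])

```text
t: 15.95
tool_pos: [0.5549, -0.1348, 0.2441]
tool_rot: [2.44, 1.964, 0.006]
contact_force: [-0.5, -0.5, 1.1]
opening: 0.0311
```

Request:
jog_arm(steps=[[[0,0,0],[0,0,0]],[[0,0,0],[0,0,0]],[[0,0,0],[0,0,0]],[[0,0,0],[0,0,0]],[[0,0,0],[0,0,0]],[[0,0,0],[0,0,0]]], fingers=0.3)

```text
t: 16.55
tool_pos: [0.5543, -0.1346, 0.2421]
tool_rot: [2.441, 1.965, 0.004]
contact_force: [1.1, -0.8, 0.7]
opening: 0.0552
```

```bash
python3 - <<'E'
from plan import *
o=ctrl.get_obs(); print(o['tool_pos'],w2case(o['tool_pos']),R.from_rotvec(o['tool_rot']).as_matrix()[:,2],o['contact_force'],o['opening'])
snap('wrist','w15')
E
```

```text
[ 0.55434715 -0.13464754  0.24206195] [0.00073824 0.04182157 0.24206195] [ 0.00689032 -0.00453861 -0.99996596] [ 1.11488166 -0.8337887   0.67698699] 0.05519057971746139
```

View pics/w15.png

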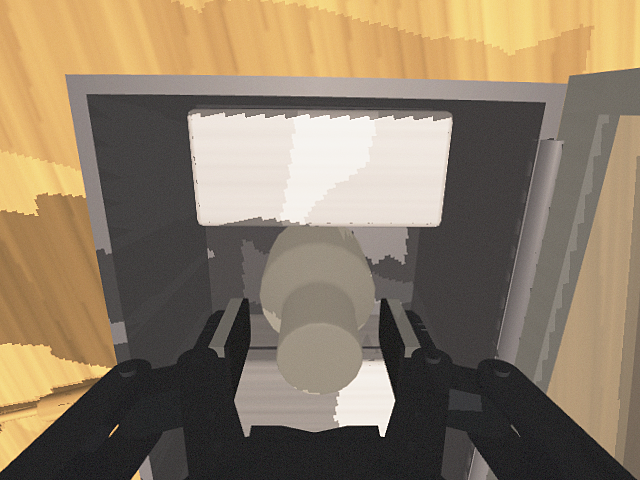

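Released with equal clearance on both sides. Raising.

Request:
jog_arm(steps=[[[0,0,-1.5],[0,0,0]],[[0,0,-2],[0,0,0]],[[0,0,-3],[0,0,0]],[[0,0,-4],[0,0,0]],[[0,0,-4],[0,0,0]],[[0,0,-4],[0,0,0]],[[0,0,0],[0,0,0]],[[0,0,0],[0,0,0]]])

```text
t: 17.4
tool_pos: [0.552, -0.1333, 0.442]
tool_rot: [2.438, 1.963, 0.007]
contact_force: [-0.1, 0.1, -0.4]
opening: 0.0557
```

```bash
python3 - <<'E'
from plan import *
o=ctrl.get_obs(); print(o['tool_pos'],w2case(o['tool_pos']),R.from_rotvec(o['tool_rot']).as_matrix()[:,2])
snap('wrist','w16')
E
```

```text
[ 0.55198458 -0.13334342  0.44202921] [-0.00185199  0.04257867  0.44202921] [ 0.01108552 -0.00617378 -0.99991949]
```

View pics/w16.png

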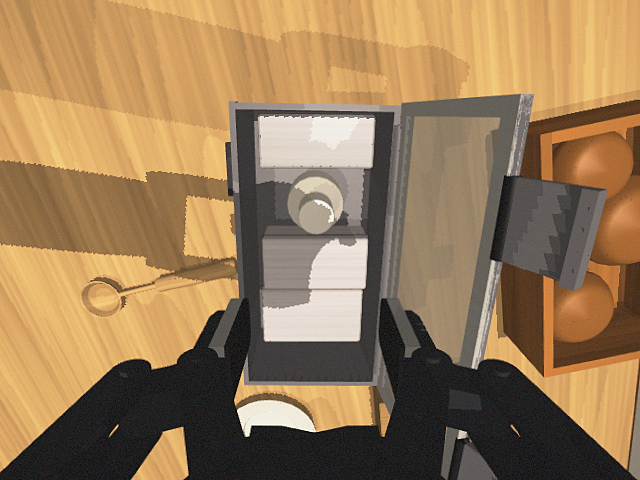

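Request:
jog_arm(steps=[[[0,0,-3],[0.5,0,0]],[[0,0,-3],[0.5,0,0]],[[-0.8,2.5,0],[0,0,0]],[[-0.8,2.5,0],[0,0,0]],[[-0.8,2.5,0],[0,0,0]],[[-0.8,2.5,0],[0,0,0]],[[-0.8,2.5,0],[0,0,0]],[[0,0,0],[0,0,0]]], fingers=-1)

```text
t: 18.25
tool_pos: [0.668, -0.2004, 0.4916]
tool_rot: [-2.433, -1.96, 0.023]
contact_force: [-0.1, 0.7, -0.0]
opening: 0.0
```

```bash
python3 - <<'E'
from plan import *
o=ctrl.get_obs(); print(o['tool_pos'],w2case(o['tool_pos']),R.from_rotvec(o['tool_rot']).as_matrix()[:,2])
plan(case2w(.13,.0,.44),down(YC),2)
snap('wrist','w17');snap('scene','sc3')
E
```

```text
[ 0.66803352 -0.20036994  0.49164605] [0.12602705 0.00249298 0.49164605] [-0.02236165  0.00416164 -0.99974129]
[[[-0.1, 0.3, 2.6], [-0.7, 0.0, 0.2]], [[-0.1, 0.2, 2.6], [-0.7, 0.0, 0.2]]]
```

View pics/w17.png

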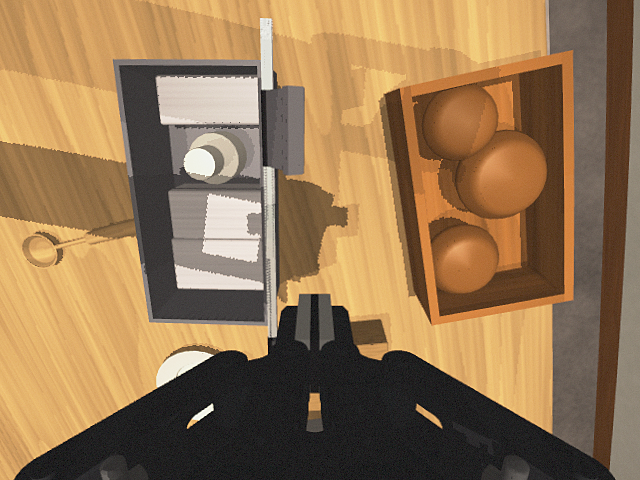

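View pics/sc3.png

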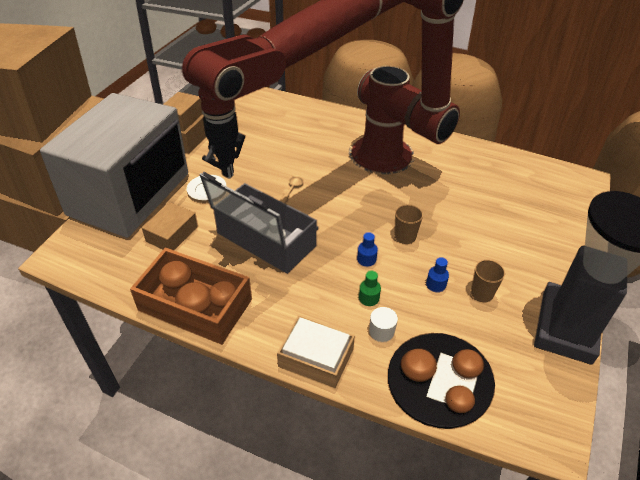

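```bash
python3 - <<'E'
from plan import *
print(proj('sc3',[case2w(.126,.0025,.32),case2w(.087,0,.242)]))
print(proj('w17',[case2w(.126,.0025,.32),case2w(.087,0,.242),case2w(.087,-.03,.242),case2w(.087,.137,.242)]))
plan(case2w(.142,.0,.42),down(YC),4)
E
```

```text
[[226.64678572 176.18404694]
 [239.4537966  191.93024921]]
[[323.92689974 315.51317972]
 [262.67834547 255.27064338]
 [264.39359824 297.36062741]
 [253.58048119  12.45809339]]
[[[-0.1, 0.5, 1.8], [-0.3, 0.0, 0.1]], [[-0.1, 0.5, 1.8], [-0.3, 0.0, 0.1]], [[-0.1, 0.5, 1.8], [-0.3, 0.0, 0.1]], [[-0.1, 0.4, 1.8], [-0.3, 0.0, 0.1]]]
```

Request:
jog_arm(steps=[[[-0.1,0.5,0],[-0.3,0,0]],[[-0.1,0.5,1.5],[-0.3,0,0]],[[0,0.4,2],[-0.3,0,0]],[[0,0.4,2],[-0.3,0,0]],[[0,0,0],[0,0,0]],[[0,0,0],[0,0,0]]])

```text
t: 18.95
tool_pos: [0.6817, -0.2029, 0.4338]
tool_rot: [-2.444, -1.973, 0.001]
contact_force: [0.1, 1.0, 1.4]
opening: 0.0001
```

```bash
python3 - <<'E'
from plan import *
o=ctrl.get_obs(); print(o['tool_pos'],w2case(o['tool_pos']),R.from_rotvec(o['tool_rot']).as_matrix()[:,2])
plan(case2w(.142,.0,.385),down(YC),3)
snap('wrist','w18')
E
```

```text
[ 0.68169147 -0.20289579  0.43383608] [0.13990702 0.00300858 0.43383608] [-8.59127266e-04  1.37578374e-04 -9.99999621e-01]
[[[-0.1, 0.1, 1.6], [0.0, 0.0, 0.1]], [[-0.1, 0.1, 1.6], [0.0, 0.0, 0.1]], [[-0.1, 0.1, 1.6], [0.0, 0.0, 0.1]]]
```

View pics/w18.png

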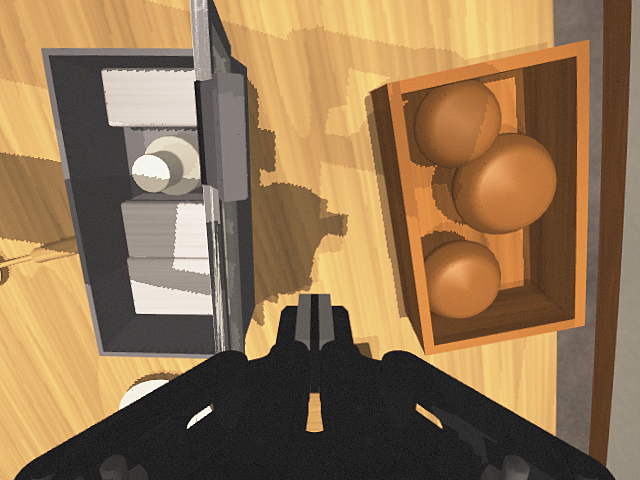

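Request:
jog_arm(steps=[[[-0.1,0,1.6],[0,0,0]],[[-0.1,0,1.6],[0,0,0]],[[0,0,1.6],[0,0,0]],[[0,0,0],[0,0,0]],[[0,0,0],[0,0,0]]])

```text
t: 19.5
tool_pos: [0.6808, -0.2049, 0.3833]
tool_rot: [2.443, 1.973, 0.0]
contact_force: [-0.5, 0.0, 0.9]
opening: 0.0001
```

```bash
python3 - <<'E'
from plan import *
o=ctrl.get_obs(); print(o['tool_pos'],w2case(o['tool_pos']),R.from_rotvec(o['tool_rot']).as_matrix()[:,2],o['contact_force'])
snap('wrist','w19')
E
```

```text
[ 0.68084618 -0.20489027  0.38326139] [0.13951737 0.0008777  0.38326139] [ 9.20628655e-04 -6.37404961e-04 -9.99999373e-01] [-0.45141535  0.02508556  0.87747167]
```

View pics/w19.png

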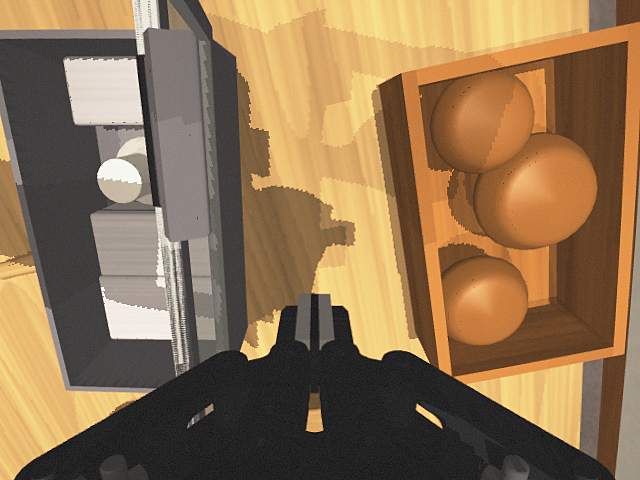

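Request:
jog_arm(steps=[[[0,-1,0],[0,0,0]],[[0,-1,0],[0,0,0]],[[0,-1,0],[0,0,0]],[[0,-1,0],[0,0,0]],[[0,-1,0],[0,0,0]]])

```text
t: 20.05
tool_pos: [0.6292, -0.1936, 0.3861]
tool_rot: [2.439, 1.97, 0.006]
contact_force: [2.0, 0.6, -0.5]
opening: -0.0001
```

Request:
jog_arm(steps=[[[0,-1,0],[0,0,0]],[[0,-1,0],[0,0,0]],[[0,-1,0],[0,0,0]]])

```text
t: 20.35
tool_pos: [0.5969, -0.1865, 0.3863]
tool_rot: [2.438, 1.969, 0.007]
contact_force: [1.6, -0.7, -0.1]
opening: -0.0001
```

```bash
python3 - <<'E'
from plan import *
o=ctrl.get_obs(); print(o['tool_pos'],w2case(o['tool_pos']),R.from_rotvec(o['tool_rot']).as_matrix()[:,2],o['contact_force'])
snap('wrist','w20');snap('scene','sc4');crop('sc4',150,100,350,280,3,'c_sc4')
E
```

```text
[ 0.59691546 -0.18651962  0.38625897] [0.05360057 0.00048941 0.38625897] [ 0.00839299 -0.00284298 -0.99996074] [ 1.60629555 -0.68844943 -0.09357715]
```

View pics/w20.png

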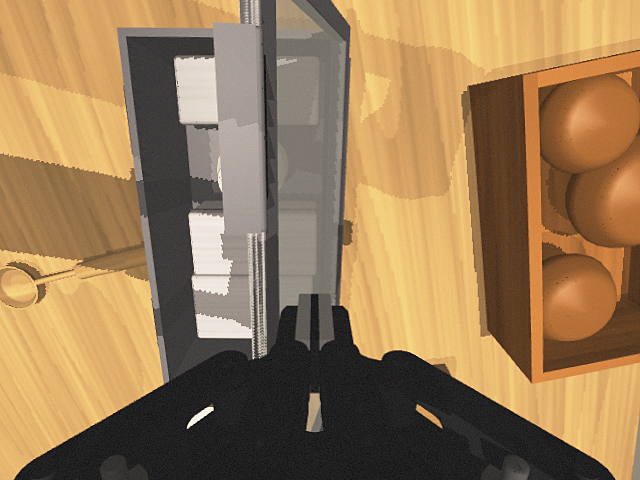

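View pics/c_sc4.png

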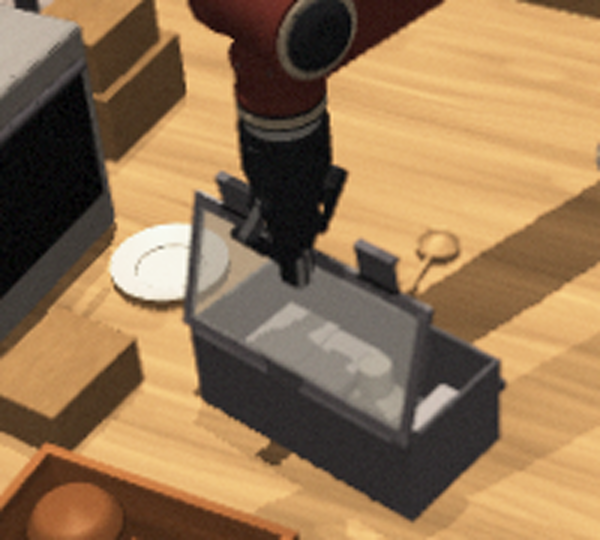

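Request:
jog_arm(steps=[[[0,-1,0],[0,0,0]],[[0,-1,0],[0.2,0,0]],[[0,-1,0],[0.2,0,0]],[[0,-1,0],[0.2,0,0]],[[0,-0.8,0.6],[0,0,0]],[[0,-0.8,0.8],[0,0,0]]])

```text
t: 21.05
tool_pos: [0.5382, -0.1741, 0.373]
tool_rot: [2.444, 1.974, -0.003]
contact_force: [0.8, -0.2, 1.3]
opening: 0.0
```

```bash
python3 - <<'E'
from plan import *
o=ctrl.get_obs(); print(o['tool_pos'],w2case(o['tool_pos']),R.from_rotvec(o['tool_rot']).as_matrix()[:,2],o['contact_force'])
snap('wrist','w21');snap('scene','sc5');crop('sc5',150,100,350,280,3,'c_sc5')
E
```

```text
[ 0.53817579 -0.17410799  0.37300196] [-6.43191295e-03 -2.16848524e-04  3.73001957e-01] [-0.00140153 -0.00152421 -0.99999786] [ 0.81577266 -0.23908112  1.26703868]
```

View pics/w21.png

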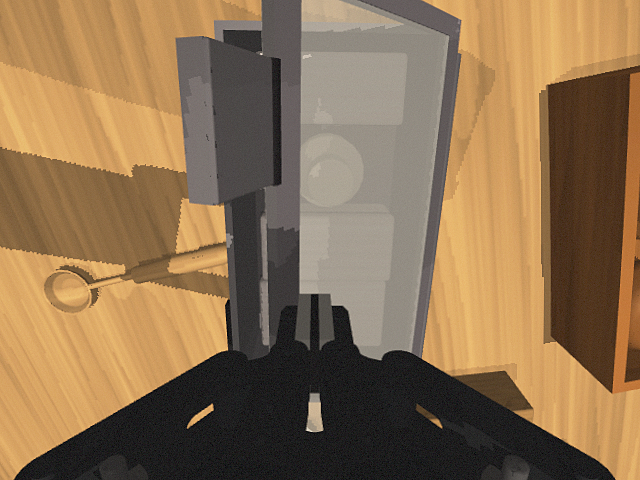

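View pics/c_sc5.png

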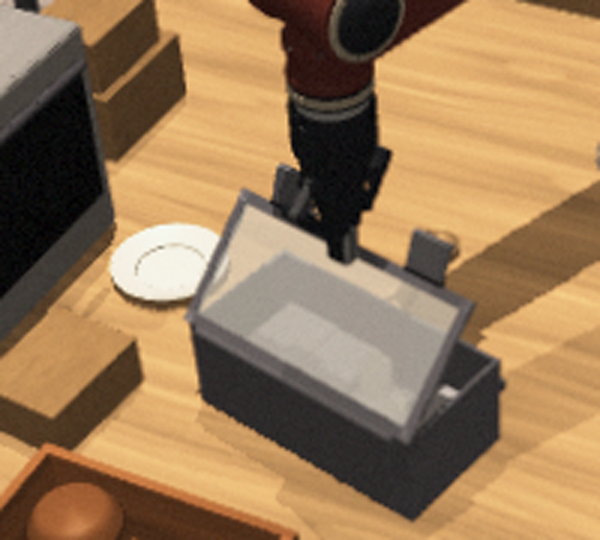

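Request:
jog_arm(steps=[[[0,-0.6,1.2],[0,0,0]],[[0,-0.6,1.2],[0,0,0]],[[0,-0.5,1.2],[0,0,0]],[[0,-0.5,1.2],[0,0,0]]])

```text
t: 21.55
tool_pos: [0.5148, -0.1692, 0.3205]
tool_rot: [-2.443, -1.973, 0.005]
contact_force: [-0.1, 0.4, -0.2]
opening: -0.0004
```

Request:
jog_arm(steps=[[[0,-0.5,1.2],[0,0,0]],[[0,-0.4,1.2],[0,0,0]]])

```text
t: 21.75
tool_pos: [0.5047, -0.1669, 0.2934]
tool_rot: [-2.442, -1.972, 0.006]
contact_force: [0.2, -0.5, 0.4]
opening: -0.0001
```

```bash
python3 - <<'E'
from plan import *
o=ctrl.get_obs(); print(o['tool_pos'],w2case(o['tool_pos']),R.from_rotvec(o['tool_rot']).as_matrix()[:,2],o['contact_force'])
snap('wrist','w22');snap('scene','sc6');crop('sc6',150,100,350,280,3,'c_sc6')
E
```

```text
[ 0.50471102 -0.16691039  0.29337533] [-0.04066083 -0.00049573  0.29337533] [-4.86652553e-03 -1.69049282e-04 -9.99988144e-01] [ 0.18224054 -0.45973639  0.42400857]
```

View pics/w22.png

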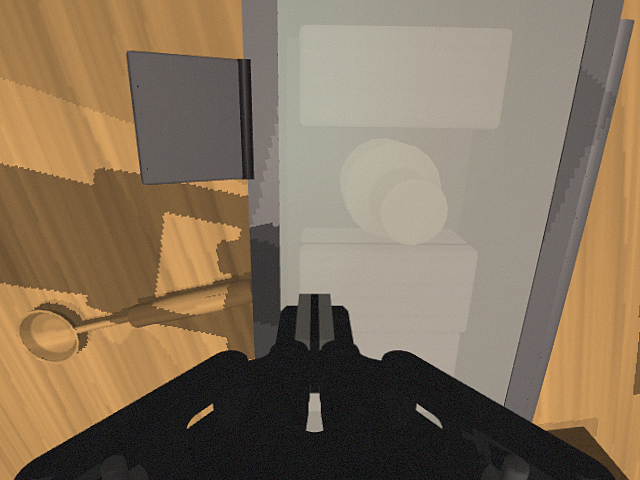

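View pics/c_sc6.png

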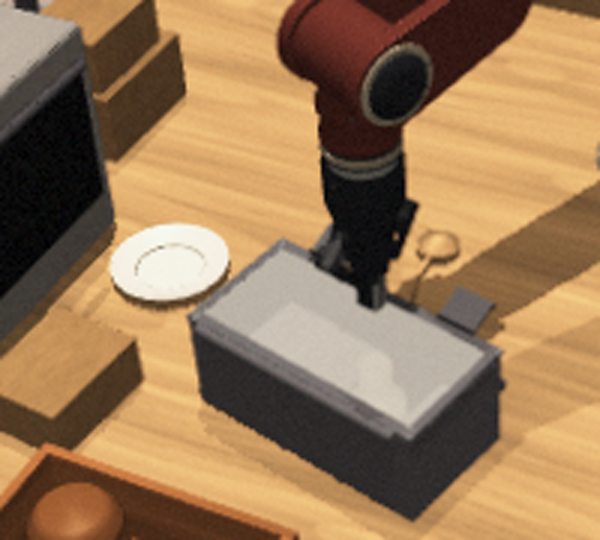

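Request:
jog_arm(steps=[[[0,0,0.6],[0,0,0]],[[0,0,0.4],[0,0,0]]])

```text
t: 22.05
tool_pos: [0.5044, -0.1668, 0.2841]
tool_rot: [-2.438, -1.969, 0.01]
contact_force: [-12.1, 5.9, 24.8]
opening: -0.0001
```

Request:
jog_arm(steps=[[[0,0,0.3],[0,0,0]]])

```text
t: 22.15
tool_pos: [0.5048, -0.1669, 0.2842]
tool_rot: [-2.437, -1.968, 0.012]
contact_force: [-11.8, 5.3, 20.8]
opening: 0.0001
```

Request:
jog_arm(steps=[[[0,0,0.3],[0,0,0]]])

```text
t: 22.25
tool_pos: [0.5051, -0.167, 0.2842]
tool_rot: [-2.435, -1.968, 0.014]
contact_force: [-9.6, 3.5, 15.7]
opening: -0.0003
```

The lid is shut: tip z is 0.111 m and the reaction is firm. I'll rise and go to tab_a (+y).

Request:
jog_arm(steps=[[[0,0,-2.5],[0,0,0]],[[0,0,-3],[-0.5,0,0]],[[0,0,0],[0,0,0]]])

```text
t: 22.55
tool_pos: [0.5065, -0.1673, 0.3419]
tool_rot: [-2.441, -1.973, 0.004]
contact_force: [0.5, 0.2, 0.6]
opening: -0.0002
```

```bash
python3 - <<'E'
from plan import *
o=ctrl.get_obs(); print(o['tool_pos'],w2case(o['tool_pos']))
plan(case2w(-.096,.08,.335),down(YC),4)
snap('wrist','w23'); snap('top','top3');crop('top3',300,170,480,300,4.4,'c_top3')
E
```

```text
[ 0.50653695 -0.16731479  0.34190618] [-0.03879065 -0.00049191  0.34190618]
[[[2.0, -1.4, 0.2], [-0.1, 0.0, 0.1]], [[2.0, -1.4, 0.2], [-0.1, 0.0, 0.1]], [[2.0, -1.4, 0.2], [-0.1, 0.0, 0.1]], [[2.0, -1.4, 0.2], [-0.1, 0.0, 0.1]]]
```

View pics/w23.png

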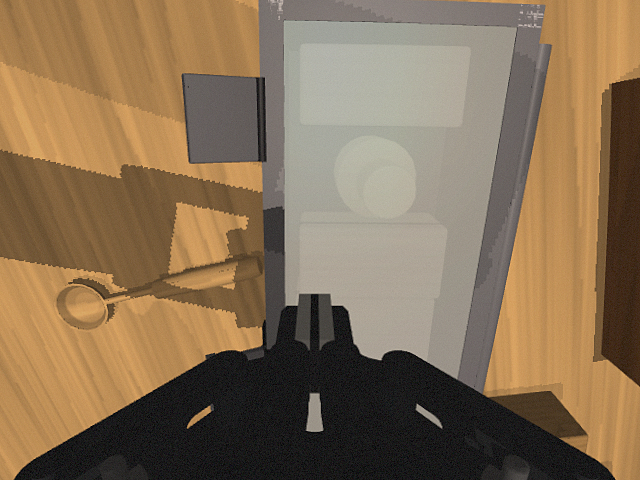

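View pics/c_top3.png

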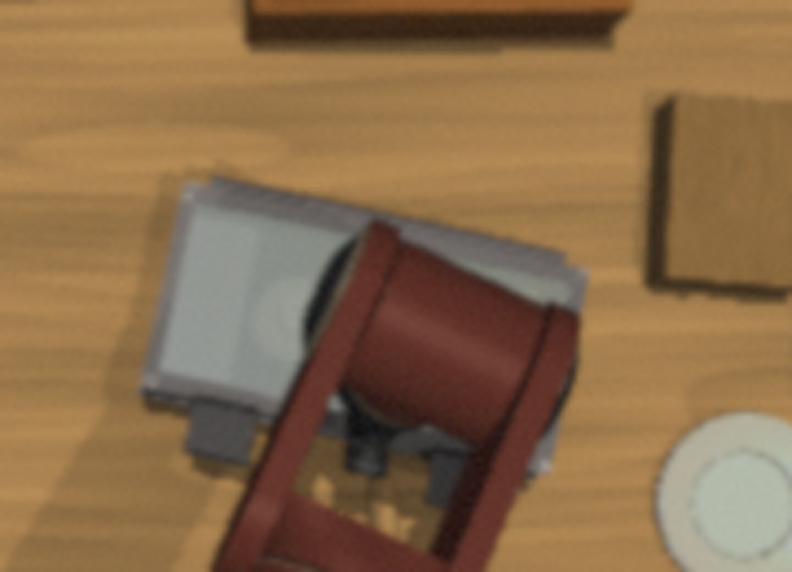

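```bash
python3 - <<'E'
from plan import *
for p,z in [((182,73),.129),((190,163),.129),((257,77),.111),((258,160),.111)]: print(w2case(atz('w23',*p,z)))
E
```

```text
[-0.10165659  0.10028596  0.129     ]
[-0.10165051  0.05943545  0.129     ]
[-0.06993042  0.10043207  0.111     ]
[-0.07087821  0.05915835  0.111     ]
```

Request:
jog_arm(steps=[[[2,-1.4,0],[0,0,0]],[[2,-1.4,0],[0,0,0]],[[2,-1.4,0],[0,0,0]],[[2,-1.4,0],[0,0,0]],[[0,0,0],[0,0,0]],[[0,0,0],[0,0,0]]])

```text
t: 23.25
tool_pos: [0.4642, -0.0739, 0.328]
tool_rot: [-2.427, -1.959, 0.022]
contact_force: [0.5, -0.4, -0.6]
opening: 0.0002
```

```bash
python3 - <<'E'
from plan import *
o=ctrl.get_obs(); print(o['tool_pos'],w2case(o['tool_pos']))
plan(case2w(-.096,.08,.31),down(YC),2)
E
```

```text
[ 0.46423793 -0.07394265  0.32799673] [-0.10044672  0.08139882  0.32799673]
[[[-0.1, 0.2, 0.9], [-0.7, -0.1, 0.2]], [[-0.1, 0.2, 0.9], [-0.7, -0.1, 0.2]]]
```

Request:
jog_arm(steps=[[[0,0.2,0.8],[-0.7,0,0]],[[0,0.2,0.8],[-0.7,0,0]],[[0,0,0],[0,0,0]]])

```text
t: 23.55
tool_pos: [0.4684, -0.0762, 0.3088]
tool_rot: [-2.444, -1.969, -0.001]
contact_force: [-0.9, 0.2, -0.6]
opening: 0.0002
```

Request:
jog_arm(steps=[[[0,0,0.7],[0,0,0]],[[0,0,0.6],[0,0,0]],[[0,0,0.6],[0,0,0]]])

```text
t: 23.85
tool_pos: [0.4692, -0.0773, 0.2898]
tool_rot: [-2.446, -1.967, -0.002]
contact_force: [-1.4, 0.2, 4.2]
opening: -0.0003
```

```bash
python3 - <<'E'
from plan import *
o=ctrl.get_obs(); print(o['tool_pos'],w2case(o['tool_pos']),R.from_rotvec(o['tool_rot']).as_matrix()[:,2],o['contact_force'])
E
```

```text
[ 0.46924571 -0.07729616  0.28976974] [-0.09482781  0.07921899  0.28976974] [-3.04831698e-04  2.73504799e-03 -9.99996213e-01] [-1.35195416  0.1850941   4.16917184]
```

Request:
jog_arm(steps=[[[0,0,0.5],[0,0,0]],[[0,0,0.4],[0,0,0]]])

```text
t: 24.05
tool_pos: [0.4698, -0.0775, 0.2832]
tool_rot: [-2.445, -1.966, -0.0]
contact_force: [-14.7, 4.5, 33.6]
opening: 0.0001
```

Request:
jog_arm(steps=[[[0,0,0.3],[0,0,0]]])

```text
t: 24.15
tool_pos: [0.4702, -0.0775, 0.2835]
tool_rot: [-2.443, -1.966, 0.002]
contact_force: [-13.0, 4.3, 23.5]
opening: -0.0001
```

Request:
jog_arm(steps=[[[0,0,0.3],[0,0,0]]])

```text
t: 24.25
tool_pos: [0.4705, -0.0775, 0.2836]
tool_rot: [-2.442, -1.966, 0.004]
contact_force: [-11.7, 2.3, 20.2]
opening: -0.0001
```

Request:
jog_arm(steps=[[[0,0,-2.5],[0,0,0]],[[0,0,-2.5],[-0.3,0,0]],[[-3.2,0,0],[0,0,0]],[[-3.2,0,0],[0,0,0]],[[-3.2,0,0],[0,0,0]],[[-3.2,0,0],[0,0,0]],[[-3.0,0,0],[0,0,0]],[[0,0,0],[0,0,0]]])

```text
t: 25.05
tool_pos: [0.4366, -0.2366, 0.3332]
tool_rot: [2.439, 1.973, 0.005]
contact_force: [0.0, 0.3, 0.4]
opening: -0.0001
```

```bash
python3 - <<'E'
from plan import *
o=ctrl.get_obs(); print(o['tool_pos'],w2case(o['tool_pos']))
plan(case2w(-.096,-.08,.31),down(YC),2,dec=2)
snap('wrist','w24')
E
```

```text
[ 0.43658346 -0.23659956  0.33324817] [-0.09193809 -0.08337267  0.33324817]
[[[0.17, -0.21, 1.16], [0.14, 0.0, 0.27]], [[0.17, -0.21, 1.16], [0.14, 0.0, 0.27]]]
```

View pics/w24.png

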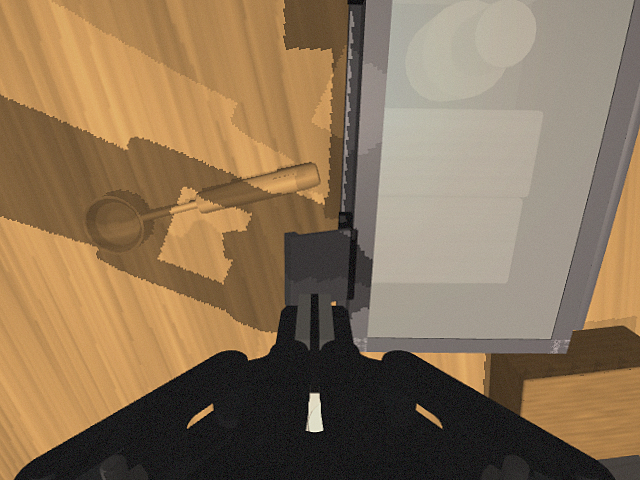

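Request:
jog_arm(steps=[[[0.2,-0.2,1.1],[0.1,0,0.3]],[[0.2,-0.2,1.1],[0.1,0,0.3]],[[0,0,0],[0,0,0]]])

```text
t: 25.4
tool_pos: [0.4336, -0.2283, 0.3076]
tool_rot: [-2.449, -1.964, -0.003]
contact_force: [0.6, -0.2, -0.4]
opening: 0.0
```

Request:
jog_arm(steps=[[[0,0,0.7],[0,0,0]],[[0,0,0.6],[0,0,0]],[[0,0,0.6],[0,0,0]]])

```text
t: 25.7
tool_pos: [0.4343, -0.2268, 0.2885]
tool_rot: [-2.447, -1.969, -0.002]
contact_force: [-1.1, 0.6, 4.7]
opening: 0.0001
```

```bash
python3 - <<'E'
from plan import *
o=ctrl.get_obs(); print(o['tool_pos'],w2case(o['tool_pos']),R.from_rotvec(o['tool_rot']).as_matrix()[:,2],o['contact_force'])
E
```

```text
[ 0.43433257 -0.22682702  0.28850585] [-0.09626739 -0.07432688  0.28850585] [ 7.02519390e-04  1.41321662e-03 -9.99998755e-01] [-1.0672406   0.57184967  4.69350218]
```

Request:
jog_arm(steps=[[[-0.2,0,0.5],[0,0,0]],[[0,0,0.4],[0,0,0]]])

```text
t: 25.9
tool_pos: [0.4347, -0.2286, 0.2831]
tool_rot: [-2.444, -1.968, -0.004]
contact_force: [-14.8, 10.4, 37.7]
opening: -0.0002
```

Request:
jog_arm(steps=[[[0,0,0.3],[0,0,0]]])

```text
t: 26.0
tool_pos: [0.4351, -0.2287, 0.2836]
tool_rot: [-2.442, -1.967, -0.002]
contact_force: [-10.8, 7.5, 20.9]
opening: 0.0001
```

Request:
jog_arm(steps=[[[0,0,0.2],[0,0,0]],[[0,0,-2.5],[0,0,0]],[[0,0,-4],[0,0,0]],[[0,0,-4],[0,0,0]],[[-2,-1,-4],[0,0,0]],[[-2,-2,-2],[0,0,0]],[[0,-3,0],[0,0,0]],[[0,-3,0],[0,0,0]]])

```text
t: 26.8
tool_pos: [0.3388, -0.2517, 0.452]
tool_rot: [-2.436, -1.97, -0.001]
contact_force: [-0.2, -0.6, -0.2]
opening: -0.0004
```

```bash
python3 - <<'E'
from plan import *
o=ctrl.get_obs(); print(o['tool_pos'],w2case(o['tool_pos']),o['contact_force'])
snap('wrist','w25');snap('scene','sc7');snap('top','top4');crop('sc7',170,150,340,280,4.5,'c_sc7');crop('top4',310,170,470,290,4.8,'c_top4')
E
```

```text
[ 0.33882342 -0.25171481  0.45204913] [-0.18404328 -0.11945774  0.45204913] [-0.20722246 -0.56841795 -0.2362657 ]
```

View pics/w25.png

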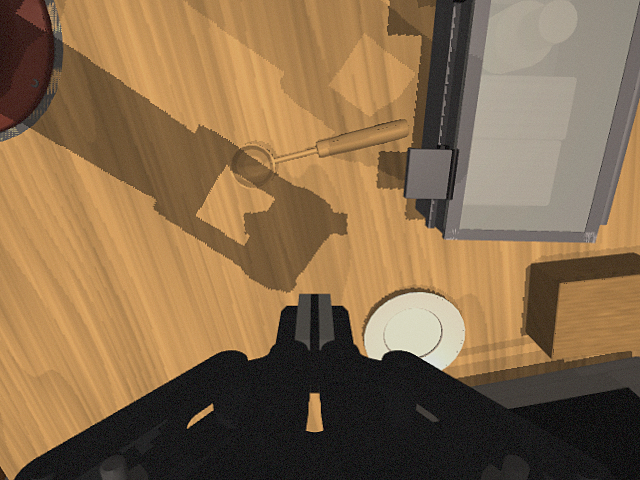

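View pics/c_sc7.png

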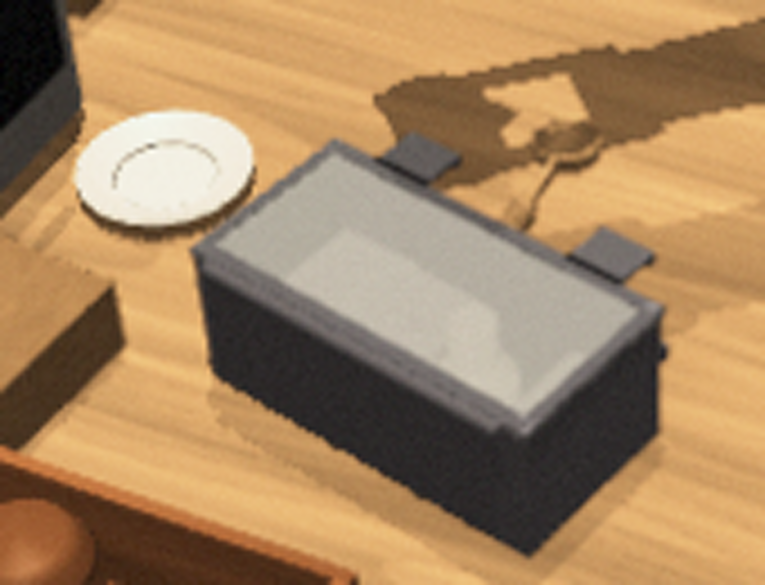

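View pics/top4.png

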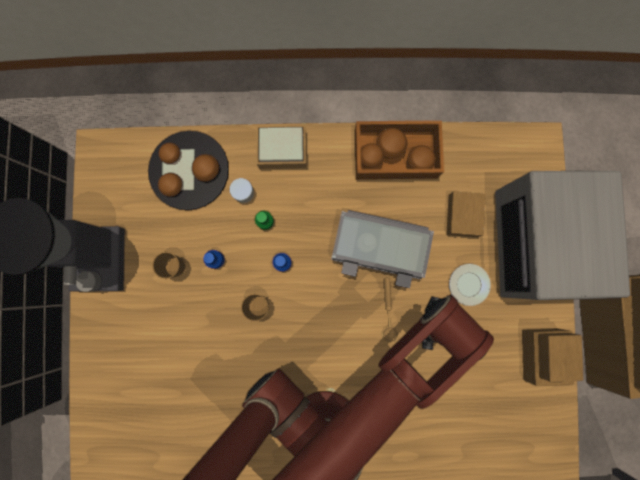

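```bash
python3 - <<'E'
from plan import *
f=lambda P:((proj('sc7',P)-[170,150])*4.5).round(0).tolist()
for y in (.08,-.08):
  print('flush',f([case2w(-.108,y+.021,.111),case2w(-.108,y-.021,.111)]),'up',f([case2w(-.103,y+.021,.129),case2w(-.103,y-.021,.129)]))
print('lid corners shut z.111',f([case2w(-.07,.137,.111),case2w(-.07,-.137,.111)]),'at .06rad',f([case2w(-.07,.137,.1195),case2w(-.07,-.137,.1195)]))
crop('sc7',240,165,330,240,8,'c_tabs')
E
```

```text
flush [[657.0, 247.0], [603.0, 221.0]] up [[652.0, 230.0], [599.0, 204.0]]
flush [[460.0, 151.0], [412.0, 128.0]] up [[454.0, 134.0], [405.0, 110.0]]
lid corners shut z.111 [[668.0, 303.0], [334.0, 137.0]] at .06rad [[668.0, 293.0], [333.0, 127.0]]
```

View pics/c_tabs.png

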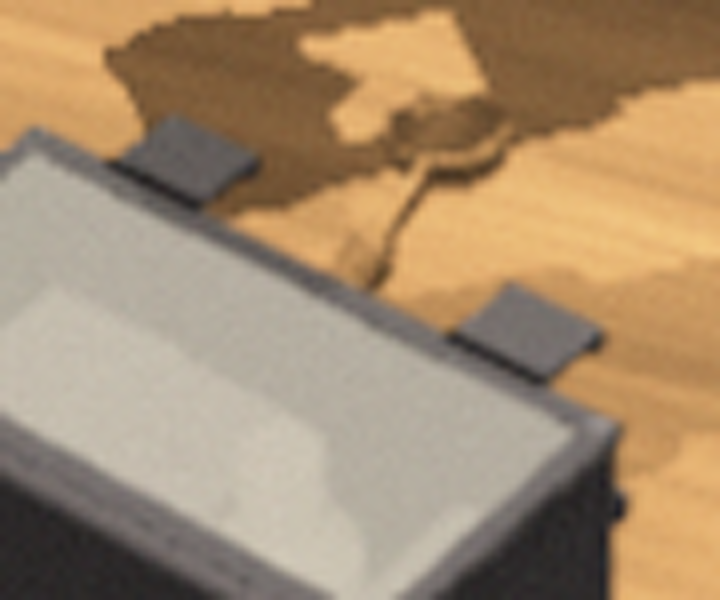

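Both tabs' outer ends sit at or just below the flush prediction: tab_a is at row 257 (flush 247, raised 230) and tab_b at 159 (flush 151, raised 134). The lid corners match shut at 306/140 against a predicted 303/137. Only the bottle, lid and tabs have changed, so I'm handing in.

```bash
python3 -c "
from station import ctrl
print(ctrl.finish_job(), ctrl.get_obs()['t'])"
```

```text
the job is handed in; nothing more can be done
the job is handed in; nothing more can be done
```

The case is packed and closed, and I handed the job in with about 27 s of the 72 s used. `finish_job` gives no verdict, so what follows is from my own checks.

- **Tins:** I nudged the narrow tin one way and the middle and wide tins the other, which opened the gap to about 71 mm. The tins looked flat and square afterwards.
- **Bottle:** I gripped the white bottle by its neck and set it on the case floor. An upward push of about 16 N confirmed it was down. After release it stood upright among the tins, and it could be seen standing there through the clear lid.
- **Lid:** I swung it down from behind and pressed it shut, with the fingertip stopping at 111 mm. In the last scene picture its corners were within about 1 to 2 pixels of the shut position.
- **Tabs:** Each was pressed until it stopped, with the fingertip at about 110 to 111 mm. In the last scene picture their outer ends lay at or slightly below the flush position, by about 2 pixels.
- **Other things:** The bystanders look unmoved when the first and last top views are compared by eye, and the arm is clear of everything.

One reading puzzled me at first. After the bottle touched the floor, the force still read about -2.6 N. Each rest row resets the arm's target to where it is, which seems to have relieved the contact; pressing without a rest row showed the 16 N.

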